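# Free the ratchet pawl of a bench press with a rod and lower its plate

## Robot

A 6-joint arm with a two-finger parallel gripper is mounted at the origin on the work surface. World frame = base frame: x ahead of the robot, y to its left, z up, the work surface at z = 0. Lengths are in mm, angles in rad, forces in N, time in s.
With the tool pointing down it reaches from about 325 to 775 mm from the base axis. Payload 5.5 kg.
Tool frame: the origin (TCP) lies on the mounting face of the last link; the fingertips stand 173 mm ahead of it and the grasp point (between the pads) lies 155 mm ahead of it; z points along the fingers, y is the line along which they close (so a half turn about z gives the same grasp; the last joint's range is limited). The gripper opens to 85 mm and grips with 20 to 120 N. Pads are 22 mm wide; open, the fingers measure 114 mm over their backs; the gripper's body (76 mm by 85 mm) begins 54 mm behind the grasp point. The pads swing forward as they close: fully open they stand 13 mm farther back than shut.
Start: joints at [1.133, 0.091, 1.231, -0, 1.82, -0.057], TCP at [223.004, 557.034, 404.675] pointing down, gripper open.
Joint ranges: [-2.87, 2.87], [-0.86, 2.18], [0.17, 2.46], [-1.51, 4.65], [0.06, 2.69], [-2.65, 2.65]. Speed limits (rad/s): [2.57, 2.57, 3.01, 3.14, 3.14, 3.14].

## Interface

Orientations are given as a unit quaternion [x, y, z, w].
In Python, from workcell import readout, camera, ticket, models gives the robot as it stands. The module is installed in compiled form; this text tells all that it offers.
- The arm moves only by the shell command python3 -m handwheel 'ROWS' [FORCE]. ROWS is JSON, a list of rows, each an object with "delta_pos": the shift along the tool's x, y, z in mm, a list of three; "angular": the turn, a rotation vector about the tool's x, y, z in degrees, a list of three; "hand": the finger opening in mm, from 0 to 85.4. In form: [{"delta_pos": [tx, ty, tz], "angular": [wx, wy, wz], "hand": hand}, ...]. A call has 1 to 10 rows; each row shifts and turns the commanded pose from where the row before left it, along the tool's axes as they then stand; what a row does not reach is not made up. A row lasts 1/12 s, in which the tool goes at most 41.7 mm and 7.16 degrees, less where a joint would pass 70% of its speed; a pose out of reach is approached as far as the arm can. A call is refused whole if a number of a shift passes 41.7 or a number of a turn 7.16, either way. A call with a gripper value outside its range is refused whole. The fingers move at their own pace and stop on an object; FORCE is the grip in N (left out, the last holds). Time passes only in rows, so rows that do not move let the fingers close. It gives the time, the measured TCP pose, the force, the opening and the grip force at its end, in the units of the state.
- readout.state(): the state, without advancing time (a new reading comes with each control period).
- camera(name): name is "side" or "top" or "wrist"; returns a dict with "image" (420x560x3 uint8, red, green, blue), "fx", "fy", "cx", "cy" (pixels), "k1" (the pictures are not rectified: a ray, as slopes to the right and down, at radius r is drawn at 1 + k1 r^2 times it, then the intrinsics apply), "cam_to_world" (4x4, takes a point from camera to world coordinates). Camera axes: x right, y down, z forward; pixel columns grow to the right and rows downward; lengths in mm; the calibration is good to about 2 mm. A picture is of the moment at which its call begins. There is no depth.
- ticket.sign_off(): hands the job in; it is judged then, once.
Trained networks look in the newest picture that a camera, given by its name, has taken for a name from the list of things; names that differ only in an ending like _2 or _b are one class to them, and where a whole thing is asked for, a point or a joint stands for the part that bears it (a point fixed in the world has none). Each returns a list of dicts, best first, with "score" (0 to 1); they miss things now and then, are a little off and sometimes report something else, mostly with a low value. They report only what shows in the picture. A call takes as long as a camera call. They do not tell look-alikes from the thing itself.
- models.spot_in(camera, name): "position" ([x, y, z] in mm, in the coordinates of the camera as it stood for that picture, good to about 4 mm: the middle of the surface that is visible of it).
The state is a dict: "time_s": time; "joints": joint angles; "qvel": joint speeds; "joint_torque": joint torques, N m; "tcp_pos": TCP position; "eef_rot": TCP orientation; "contact_force": force on the tool from outside, world axes, zero at the start; "moment": the same for the moment, N m; "width": opening from 0.0 (shut) to 1.0 (fully open); "grip_force": force on a finger pad.
Only numpy, scipy, OpenCV 4.12 (cv2) and the standard library are available. Lean on these libraries where they do the work, as an engineer would, in place of code of your own. Each camera call takes 0.05 s, during which the arm holds its last target. There are 200 camera calls.

## Task

The raised plate of the bench press is caught by a ratchet pawl that sits under a clear guard. Take the steel rod from its rest, reach in below the guard, flick the pawl up with the rod and right over until it lies back on its stop, and lay the rod back on its rest; then lower the plate gently by its wooden knob until it sits on the wooden block. Keep the fingers off the pawl, leave the block in its place and do not disturb the tub, bottle and tin.

Things in the scene. Friction and masses are not known exactly. Their poses are not given: they have to be found in the camera images.
- press: Bench press, fixed. Origin: underside of its green base plate (20 mm thick, x -120..120, y -130..170). x points from its front (robot side) to its back, y to its left, z up; all (x, y, z) mm given for the press are in this frame. Two round steel columns with a yoke, x 60..90, y -105..5, up to z 260. A ram slides on them; a notched bar on the ram's left is caught by the pawl.
- guard_front (a point): Middle of the lower front edge of the clear flat guard over the pawl: (-70, 92.5, 195). Guard: 5 mm thick, underside z 195, x -70..48, y 30..155, on two 10 mm posts at (-60, 147) and (38, 147). The way in below it is from the front, along x; it is too deep for an upright gripper holding the rod, so the hand must lean back, its body staying in front of the guard's edge.
- pawl_pivot (a point): Middle of the pawl's hinge axis, at (30, 70, 85); the axis runs along the press x. This point has the press's axes. The pawl is a flat steel bar 9 mm thick, 16 mm wide (x 22..38), 88 mm long, 80 g. Two bracket cheeks hold it: x 14..46, y 58..82, up to z 95.
- pawl_nose (a point): Round nose of the pawl, 8 mm thick, 84 mm from the hinge axis; engaged it lies at (30, 16, 149). The notched bar beside it (x 18..42, y -6..12) has three slanting teeth, 34 mm apart, reaching out to y 24; they move with the ram.
- pawl (a joint): Pawl angle, rad. 0: engaged, leaning 40 deg from upright to the right (-y) into the teeth, kept there by its weight; it cannot go lower and stops a tooth coming down on its nose. It turns up and over to the left (+y); past 0.70 (upright) it falls by its own weight to its stop at 1.745 and stays there.
- rod_way (a point): Point at (30, 37, 103) under the engaged pawl, 33 mm right of and 18 mm above the hinge axis; press axes. A rod whose axis lies along x through here clears pawl, teeth and cheeks by 4 mm or more. Swung from here round the hinge axis (37 mm radius), up and to the left by some 70 deg, the rod carries the pawl over.
- ram (a joint): Height of ram and plate above their lowered place, m. 0: the plate rests on the block; start 0.054 to 0.068. A friction brake holds the ram at any height (its weight is about 8 N; pushing it down takes about 7 N, pulling it up 25 N). With the pawl engaged it stops at about 0.05.
- knob (a point): Middle (halfway up) of the turned wooden knob on top of the ram, 36 mm across, 34 mm tall, at (0, -50, 150 + ram height); free above. The steel plate at the ram's foot is 100 x 100 mm, centred under the knob.
- block_center (a point): Middle of the loose wooden block, 70 x 60 x 30 mm, lying on the base plate under the press plate.
- rest: Wooden rod rest, fixed to the bench: foot 160 x 50 x 10 mm, origin at the middle of its underside, x along the rod. Two V forks, each 8 mm thick, at x = +-68 mm, their tops at z 55 mm, 30 mm wide over the V; the rod lying in them has its axis at z = 50 mm, between the forks nothing is below it but the foot.
- rod_center (a point): Middle of the plain round steel rod, 10 mm diameter, 150 mm long, 90 g, both ends alike. Its x axis runs along the rod.
- tub_center (a point): Middle of a closed white plastic tub, 84 mm across, 60 mm tall (bystander).
- glue_center (a point): Middle of a small blue bottle with white cap, 44 mm across, 90 mm tall (bystander).
- tin_center (a point): Middle of a plain metal tin, 56 mm across, 70 mm tall (bystander).
There are look-alikes about, which are no part of the job. Several things have the shape of the rest; the one meant has the colours described above.

How it is judged:
By the outcome, as a careful person would: the job done as asked, in the order asked, and still so for the second after the job is handed in, with the robot touching nothing.
It also fails if it takes over 67 s, if anything falls off the work surface, if the arm or the gripper's body presses on something with over 40 N, if the wrist force passes 120 N, or if a joint passes its speed limit or range.

## Working session

There is one attempt and no reset: what is moved stays moved. The work goes in short steps, Python scripts to look and compute and a shell command to move; the robot and the scene stay as the last step left them, time stands still between calls to the robot, and variables do not carry over. Pictures are saved under pics/ and viewed, at most 10 in all, crops included, and the job is handed in when it is done.

```bash
mkdir -p pics; cat > h.py <<'E'
import numpy as np, cv2, json
from workcell import readout, camera, ticket, models
from scipy.spatial.transform import Rotation as R
def snap(n,f=None):
    c=camera(n)
    if f: cv2.imwrite('pics/'+f,c['image'][:,:,::-1])
    return c
def w(c,p): 
    T=np.array(c['cam_to_world']); return T[:3,:3]@np.array(p)+T[:3,3]
def proj(c,P):
    T=np.array(c['cam_to_world']); p=T[:3,:3].T@(np.array(P,float)-T[:3,3]); s=p[:2]/p[2]
    s=s*(1+c['k1']*(s@s)); return np.array([c['fx']*s[0]+c['cx'],c['fy']*s[1]+c['cy']])
def ray(c,uv):
    d=np.array([(uv[0]-c['cx'])/c['fx'],(uv[1]-c['cy'])/c['fy']]); s=d.copy()
    for _ in range(20): s=d/(1+c['k1']*(s@s))
    T=np.array(c['cam_to_world']); v=T[:3,:3]@np.array([s[0],s[1],1]); return T[:3,3],v/np.linalg.norm(v)
def onz(c,uv,z):
    o,v=ray(c,uv); return o+v*(z-o[2])/v[2]
def tri(obs):
    A=np.zeros((3,3));b=np.zeros(3)
    for c,uv in obs:
        o,v=ray(c,uv);M=np.eye(3)-np.outer(v,v);A+=M;b+=M@o
    return np.linalg.solve(A,b)
E
cat > a.py <<'E'
from h import *
ims=[]
for n in ['side','top']:
    c=snap(n,n+'0.png'); print(n,np.round(c['cam_to_world'],2).tolist())
    for t in ['press','guard_front','pawl_pivot','pawl_nose','knob','block_center','rest','rod_center','tub_center','glue_center','tin_center']:
        for d in models.spot_in(n,t)[:4]:
            P=w(c,d['position']); print(t,round(d['score'],2),P.round(0),proj(c,P).round(0))
print(readout.state())
E
python3 a.py
```

```text
side [[0.66, -0.61, 0.44, 104.19], [-0.75, -0.53, 0.39, -358.14], [-0.0, -0.58, -0.81, 832.31], [0.0, 0.0, 0.0, 1.0]]
press 0.64 [606. 100.  74.] [274. 169.]
guard_front 0.92 [606. 102.  73.] [274. 168.]
pawl_pivot 0.98 [605. 100.  78.] [274. 168.]
pawl_nose 0.51 [645. 174. 104.] [263. 139.]
knob 0.95 [617.  62. 174.] [289. 145.]
knob 0.72 [606. 102.  74.] [274. 168.]
block_center 0.8 [592.  56.  51.] [284. 186.]
rest 0.94 [ 497. -207.   12.] [344. 280.]
rest 0.82 [ 240. -241.   13.] [281. 377.]
rest 0.81 [351. -66.  13.] [255. 287.]
rest 0.6 [ 711. -313.   13.] [429. 244.]
rod_center 0.85 [ 505. -200.   52.] [346. 267.]
tub_center 0.89 [ 511. -410.   59.] [430. 323.]
glue_center 0.98 [403. 371.  53.] [149. 168.]
glue_center 0.35 [607.  98.  77.] [275. 168.]
tin_center 0.62 [ 653. -156.   65.] [367. 212.]
top [[-0.01, -0.98, 0.19, 259.55], [-1.0, 0.01, -0.02, -17.09], [0.02, -0.19, -0.98, 1221.47], [0.0, 0.0, 0.0, 1.0]]
press 0.59 [595. 131. 132.] [209. 162.]
guard_front 0.79 [594. 126. 136.] [211. 162.]
pawl_pivot 0.92 [596. 129. 136.] [210. 161.]
pawl_nose 0.67 [ 661. -151.   67.] 
[... 518 characters left out ...]
nts': array([ 1.13332253e+00,  9.10852969e-02,  1.23069236e+00, -8.52642809e-06,
        1.81980661e+00, -5.66973554e-02]), 'qvel': array([-1.63315325e-03, -1.26950172e-03,  6.40552018e-05,  1.48364900e-03,
        1.47841159e-03,  9.10805843e-04]), 'joint_torque': array([-1.03761672e-04, -4.58452392e+01, -4.18102992e+01, -1.11884608e-04,
        2.48752185e-04, -1.95370905e-05]), 'tcp_pos': array([222.99102266, 557.0353051 , 404.68833897]), 'eef_rot': array([1.89241147e-01, 9.81930643e-01, 3.05223166e-06, 5.03102611e-06]), 'contact_force': array([-0.7094493 ,  0.23424287, -0.26706042]), 'moment': array([-0.03695144, -0.00823534,  0.00967404]), 'grip_force': 0.0, 'width': 0.9942219113405697}
```

```bash
python3 - <<'E'
import cv2,numpy as np
s=cv2.imread('pics/side0.png');t=cv2.imread('pics/top0.png')
a=cv2.resize(s[60:360,150:470],None,fx=1.25*1.0,fy=1.25*1.6/1.0) if 0 else None
x=cv2.resize(s[70:300,180:450],(800,600)[::1] if 0 else (704,600),interpolation=cv2.INTER_CUBIC);cv2.imwrite('pics/s1.png',x)
x=cv2.resize(t[80:310,150:440],(756,600),interpolation=cv2.INTER_CUBIC);cv2.imwrite('pics/t1.png',x)
E
```

```text
(no output)
```

View pics/s1.png

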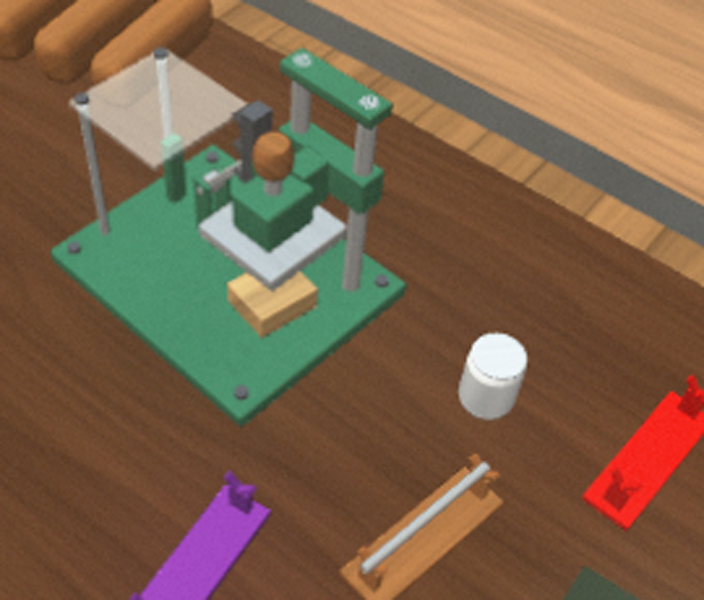

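View pics/t1.png

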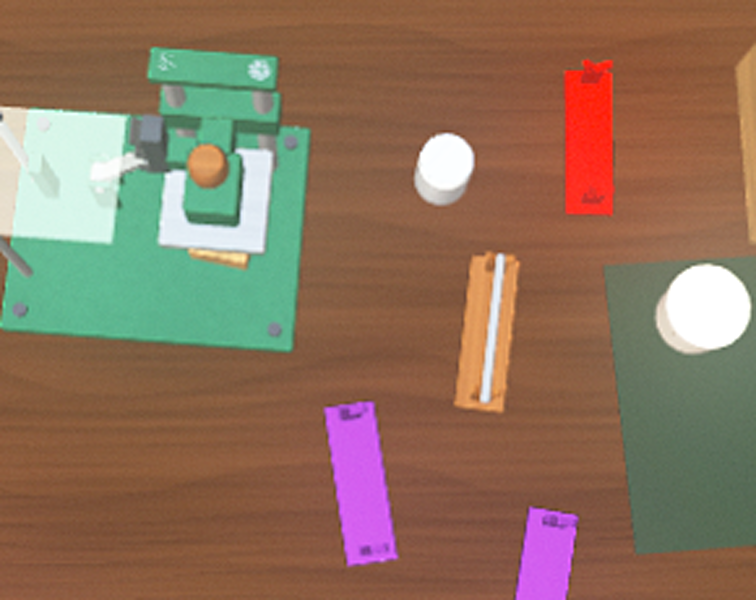

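The side view shows the press at the left (guard corners near crop (80,102) and (245,100), knob at (272,155)) and the wooden rest with the rod at (425,515). The top view shows the base corners at (2,328), (293,350) and (309,128), and the rod from (499,258) to (486,400). Next I fit the poses.

```bash
cat > fit.py <<'E'
from h import *
from scipy.optimize import least_squares
S=snap('side');T=snap('top')
s=lambda u,v:np.array([180+u/2.607,70+v/2.609]); t=lambda u,v:np.array([150+u/2.607,80+v/2.609])
obs=[(S,s(53,252),(-120,170,20)),(S,s(240,412),(-120,-130,20)),(S,s(405,285),(120,-130,20)),
(T,t(293,349),(-120,-130,20)),(T,t(2,328),(-120,170,20)),(T,t(310,128),(120,-130,20)),
(T,t(113,243),(-70,30,200)),(T,t(127,115),(48,30,200)),(S,s(155,167),(-70,30,200)),(S,s(248,100),(48,30,200))]
def P(q,p): c,sn=np.cos(q[2]),np.sin(q[2]); return np.array([q[0]+c*p[0]-sn*p[1],q[1]+sn*p[0]+c*p[1],p[2]])
f=lambda q:np.concatenate([proj(c,P(q,p))-uv for c,uv,p in obs])
r=least_squares(f,[600,100,0],x_scale=[1,1,.01],loss='soft_l1');print(r.x,np.round(r.fun.reshape(-1,2),1).tolist())
kn=tri([(S,s(272,158)),(T,t(207,166))]);print('knob',kn,P(r.x,(0,-50,150)))
a=tri([(S,s(486,467)),(T,t(499,257))]);b=tri([(S,s(366,570)),(T,t(486,401))]);print('rod',a,b,(a+b)/2,np.linalg.norm(a-b),np.degrees(np.arctan2(*(a-b)[1::-1])))
print(T['fx'],S['fx'])
c=snap('wrist');st=readout.state();E=R.from_quat(st['eef_rot']).as_matrix();M=np.array(c['cam_to_world'])
print('cam in tool',np.round(E.T@M[:3,:3],2).tolist(),E.T@(M[:3,3]-st['tcp_pos']),c['fx'],np.round(E,2).tolist())
E
python3 fit.py
```

```text
[ 6.15890999e+02  1.21830889e+02 -8.00597517e-02] [[-2.4, -0.7], [0.2, 2.7], [1.0, -0.9], [0.3, 0.2], [-1.1, -0.0], [0.7, -1.0], [-0.2, -0.4], [-0.1, -0.1], [-0.8, 0.1], [0.2, 2.2]]
knob [612.40315617  73.74392115 216.28989282] [611.8922859  71.9910422 150.       ]
rod [ 576.14932041 -206.68077623   46.52597342] [ 428.8099045  -187.58823846   48.41826826] [ 502.47961246 -197.13450735   47.47212084] 148.58334112195055 -7.383359860827407
463.9212978169645 393.87770910925946
cam in tool [[0.0, -0.96, -0.3], [1.0, 0.0, 0.0], [-0.0, -0.3, 0.96]] [76.43011468 -0.58113482 31.91931374] 289.2637033147003 [[-0.93, 0.37, -0.0], [0.37, 0.93, 0.0], [0.0, 0.0, -1.0]]
```

```bash
cat >> h.py <<'E'
def pose(ang,lean):
    a,L=np.radians([ang,lean]);u=np.array([np.cos(a),np.sin(a),0]);e=np.array([0,0,1.])
    return np.array([-u*np.cos(L)-e*np.sin(L),np.cross(e,u),u*np.sin(L)-e*np.cos(L)]).T
def plan(steps):
    """steps: (grasp point or None->tcp, ang, lean, N, tool_offset)"""
    st=readout.state();p=st['tcp_pos'];E=R.from_quat(st['eef_rot']).as_matrix()
    print('t',round(st['time_s'],1),'F',np.round(st['contact_force'],1),'w',round(st['width']*85.4,1),'gp',(p+E[:,2]*155).round(1))
    for g,ang,lean,N,off in steps:
        F=pose(ang,lean);q=np.array(g)-F[:,2]*off
        rv=R.from_matrix(E.T@F).as_rotvec()/N;t=E.T@(q-p)
        r=R.from_rotvec(rv).as_matrix();A=sum(np.linalg.matrix_power(r,k) for k in range(N))
        d=np.linalg.solve(A,t);print(N,'x d',d.round(2).tolist(),'w',np.degrees(rv).round(2).tolist(),'tcp',q.round(0))
        p,E=q,F
E
python3 -c "
from h import *
plan([((430,170,460),-4,0,20,0)])"
```

```text
t 1.4 F [-0.3  0.1 -0.5] w 85.3 gp [223.  557.1 249.7]
20 x d [-14.6, -16.51, -2.77] w [0.0, -0.0, -0.89] tcp [430. 170. 460.]
```

```bash
for i in 1 2; do python3 -m handwheel '[{"delta_pos":[-20.9,-23.6,-4],"angular":[0,0,-1.27],"hand":85},{"delta_pos":[-20.9,-23.6,-4],"angular":[0,0,-1.27],"hand":85},{"delta_pos":[-20.9,-23.6,-4],"angular":[0,0,-1.27],"hand":85},{"delta_pos":[-20.9,-23.6,-4],"angular":[0,0,-1.27],"hand":85},{"delta_pos":[-20.9,-23.6,-4],"angular":[0,0,-1.27],"hand":85},{"delta_pos":[-20.9,-23.6,-4],"angular":[0,0,-1.27],"hand":85},{"delta_pos":[-20.9,-23.6,-4],"angular":[0,0,-1.27],"hand":85}]'; done
python3 -c "
from h import *
import pickle
readout.state()
for k in range(2): c=snap('wrist','w1.png')
pickle.dump(c,open('w1.pkl','wb'))
for n in ['knob','pawl_nose','pawl_pivot','guard_front']:
  for d in models.spot_in('wrist',n)[:2]: print(n,d['score'],w(c,d['position']),proj(c,w(c,d['position'])))
plan([((410,-190,330),-7.4,0,14,0)])"
```

```text
time_s: 1.93
tcp_pos: [311.1, 353.4, 433.1]
eef_rot: [0.112, 0.994, 0.0, 0.0]
contact_force: [0.7, 0.2, -0.7]
width: 0.998
grip_force: 0.0
time_s: 2.52
tcp_pos: [429.5, 167.2, 461.3]
eef_rot: [0.035, 0.999, 0.0, 0.0]
contact_force: [0.4, 0.2, 0.6]
width: 0.993
grip_force: 0.0
knob 0.8 [580.18453359  83.15992485 130.18969094] [221.21048488 318.38258793]
pawl_nose 0.32 [568.01930558 151.50673398  20.15414709] [276.78535581 263.38726775]
pawl_pivot 0.67 [570.76632963 155.41515734  17.98203161] [279.38863515 264.14807039]
guard_front 0.71 [569.90774004 155.77499864  16.44797224] [279.57383529 263.18784516]
t 2.8 F [-0.1  0.5  0.3] w 84.8 gp [428.7 169.4 305.6]
14 x d [-1.17, -25.68, 9.33] w [0.0, -0.0, 0.24] tcp [ 410. -190.  330.]
```

View pics/w1.png

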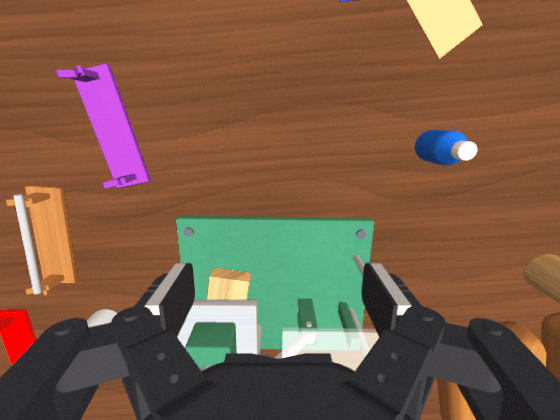

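The wrist picture shows the base front corners at (177,219) and (374,221), the guard's front right corner at (283,329), and the rod from (18,197) to (38,293). I add these to the fit and drive toward the rest.

```bash
cat > fit2.py <<'E'
import pickle
exec(open('fit.py').read().split("kn=tri")[0])
W=pickle.load(open('w1.pkl','rb'))
q0=r.x
print([np.round(proj(W,P(q0,p)),1) for p in [(-120,-130,20),(-120,170,20),(-70,30,200)]])
obs+=[(W,np.array([176.5,218.5]),(-120,-130,20)),(W,np.array([374.5,220.5]),(-120,170,20)),(W,np.array([282.5,329]),(-70,30,200))]
r=least_squares(f,q0,x_scale=[1,1,.01],loss='soft_l1');print(r.x,np.degrees(r.x[2]),np.round(r.fun.reshape(-1,2),1).tolist())
a=tri([(S,s(486,467)),(T,t(499,257)),(W,(38,292))]);b=tri([(S,s(366,570)),(T,t(486,401)),(W,(18,197))]);print('rod',a,b,(a+b)/2,np.linalg.norm(a-b),np.degrees(np.arctan2(*(a-b)[1::-1])))
E
python3 fit2.py
for i in 1 2; do python3 -m handwheel '[{"delta_pos":[-1.2,-25.7,9.3],"angular":[0,0,0.24],"hand":85},{"delta_pos":[-1.2,-25.7,9.3],"angular":[0,0,0.24],"hand":85},{"delta_pos":[-1.2,-25.7,9.3],"angular":[0,0,0.24],"hand":85},{"delta_pos":[-1.2,-25.7,9.3],"angular":[0,0,0.24],"hand":85},{"delta_pos":[-1.2,-25.7,9.3],"angular":[0,0,0.24],"hand":85},{"delta_pos":[-1.2,-25.7,9.3],"angular":[0,0,0.24],"hand":85},{"delta_pos":[-1.2,-25.7,9.3],"angular":[0,0,0.24],"hand":85}]'; done
python3 -c "
from h import *
import pickle
for k in range(3): c=snap('wrist','w2.png')
pickle.dump(c,open('w2.pkl','wb'))
plan([])"
```

```text
[ 6.15890999e+02  1.21830889e+02 -8.00597517e-02] [[-2.4, -0.7], [0.2, 2.7], [1.0, -0.9], [0.3, 0.2], [-1.1, -0.0], [0.7, -1.0], [-0.2, -0.4], [-0.1, -0.1], [-0.8, 0.1], [0.2, 2.2]]
[array([172.9, 220.4]), array([373.6, 222.1]), array([280.4, 333.4])]
[ 6.14425437e+02  1.23041807e+02 -8.20727608e-02] -4.702422809181483 [[-3.0, -0.7], [-0.7, 2.8], [0.3, -0.7], [-0.2, 0.9], [-1.6, 0.4], [0.3, -0.4], [-0.8, 0.2], [-0.6, 0.5], [-1.6, 0.1], [-0.5, 2.3], [-2.9, 0.8], [0.1, 0.8], [-0.7, 3.1]]
rod [ 575.59371611 -206.76983023   46.99555506] [ 429.30423398 -187.4692478    46.84705163] [ 502.44897505 -197.11953901   46.92130335] 147.55726725193261 -7.515863503146294
time_s: 3.5
tcp_pos: [422.1, -11.3, 395.2]
eef_rot: [0.049, 0.999, 0.0, 0.0]
contact_force: [0.2, -0.6, -0.1]
width: 0.996
grip_force: 0.0
time_s: 4.08
tcp_pos: [410.7, -191.1, 330.1]
eef_rot: [0.064, 0.998, 0.0, 0.0]
contact_force: [0.4, -0.4, -0.4]
width: 0.993
grip_force: 0.0
t 4.2 F [0.1 0.8 0.1] w 85.0 gp [ 410.3 -190.9  174.4]
```

View pics/w2.png

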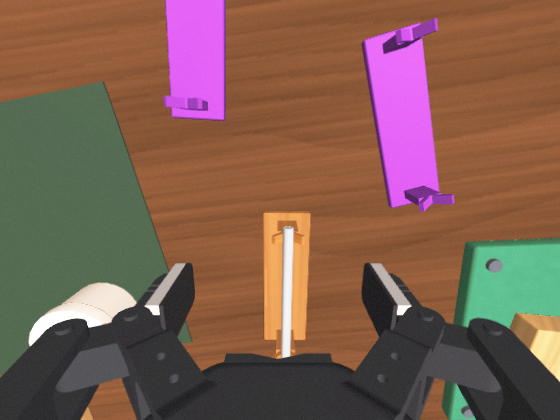

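The rod's near end is at (288,227), its axis runs down to (286,352), and the press's front right corner is at (467,241).

```bash
cat >> fit2.py <<'E'
W2=pickle.load(open('w2.pkl','rb'))
print('pred near/far',[proj(W2,x).round(1) for x in (b,a)],'corner',proj(W2,P(r.x,(-120,-130,20))))
obs+=[(W2,np.array([467,241.]),(-120,-130,20))]
r=least_squares(f,q0,x_scale=[1,1,.01],loss='soft_l1');print(r.x,np.degrees(r.x[2]))
for z in (47,50): print(onz(W2,(288.3,228),z),onz(W2,(286.2,350),z))
b=tri([(S,s(366,570)),(T,t(486,401)),(W,(18,197)),(W2,(288.3,228))]);print(b)
E
python3 fit2.py | tail -5
python3 -c "
from h import *
L=45;a=np.radians(-7.3);u=np.array([np.cos(a),np.sin(a),0])
c=np.array([502.5,-197.5,49])
g=c-38*u
F=pose(-7.3,L)
plan([(g-F[:,2]*60+np.array([0,0,20]),-7.3,L,10,155),(g,-7.3,L,5,155)])"
```

```text
pred near/far [array([285.7, 230.7]), array([284.6, 360.7])] corner [475.22934871 248.43603062]
[ 6.13731038e+02  1.22372846e+02 -8.34454516e-02] -4.781072197064804
[ 426.88595152 -184.79606255   47.        ] [ 562.07028748 -203.37261997   47.        ]
[ 425.7731654  -184.77022576   50.        ] [ 559.3330909  -203.12356239   50.        ]
[ 428.69985292 -186.67791153   46.99336294]
t 4.3 F [-0.1  0.3  0.5] w 85.1 gp [ 411.  -189.9  175.7]
10 x d [13.36, 0.41, 7.07] w [0.0, -4.5, -0.0] tcp [ 314. -173.  221.]
5 x d [2.83, -0.0, 14.83] w [0.0, 0.0, 0.0] tcp [ 356. -179.  159.]
```

```bash
python3 - <<'E'
import cv2,numpy as np
L=[('w1',176,219),('w1',374,221),('w1',283,329),('w2',470,245),('top0',262,214),('side0',272,228)]
t=[]
for n,u,v in L:
    im=cv2.imread(f'pics/{n}.png')[v-22:v+22,u-22:u+22]
    x=cv2.resize(im,(264,264),interpolation=cv2.INTER_NEAREST)
    for k in range(2,44,10):
        cv2.putText(x,str(u-22+k),(k*6,8),0,.3,(255,255,255));cv2.line(x,(k*6,10),(k*6,14),(255,255,255))
        cv2.putText(x,str(v-22+k),(0,k*6+3),0,.3,(255,255,255));cv2.line(x,(20,k*6),(24,k*6),(255,255,255))
    t.append(x)
cv2.imwrite('pics/mos.png',np.vstack([np.hstack(t[:3]),np.hstack(t[3:])]))
E
```

```text
(no output)
```

View pics/mos.png

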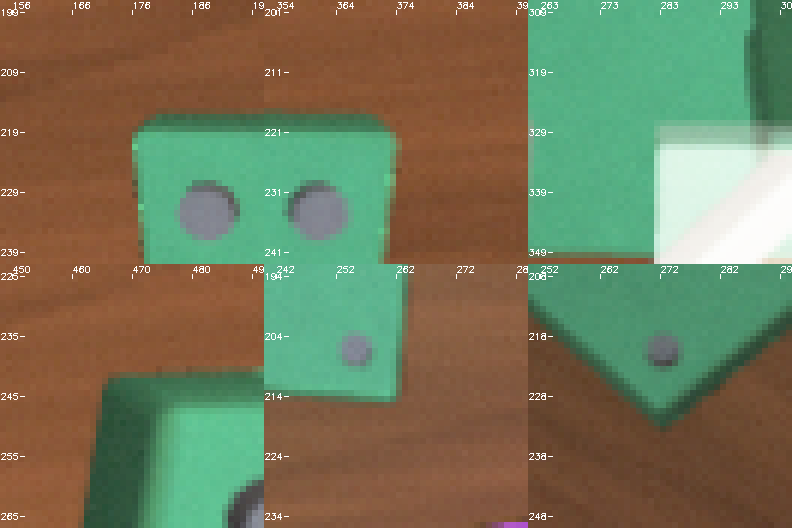

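```bash
cat > fit3.py <<'E'
exec(open('fit2.py').read().split("obs+=")[0])
W2=pickle.load(open('w2.pkl','rb'))
FR=(-120,-130,20);A=np.array
obs=[(W,A([175.5,218.6]),FR),(W,A([373.3,220.5]),(-120,170,20)),(W,A([281.7,330.5]),(-70,30,200)),(W2,A([474.5,246]),FR),
(T,A([261.7,212.9]),FR),(S,A([271.8,230.5]),FR),(T,t(113,243),(-70,30,200)),(T,t(127,115),(48,30,200)),(S,s(248,100),(48,30,200)),(S,s(155,167),(-70,30,200))]
r=least_squares(f,q0,x_scale=[1,1,.01],loss='soft_l1');print(r.x,np.degrees(r.x[2]),np.round(r.fun.reshape(-1,2),1).tolist())
E
python3 fit3.py|tail -1
for i in 1; do python3 -m handwheel '[{"delta_pos":[13.4,0.4,7.1],"angular":[0,-4.5,0],"hand":60},{"delta_pos":[13.4,0.4,7.1],"angular":[0,-4.5,0],"hand":60},{"delta_pos":[13.4,0.4,7.1],"angular":[0,-4.5,0],"hand":60},{"delta_pos":[13.4,0.4,7.1],"angular":[0,-4.5,0],"hand":60},{"delta_pos":[13.4,0.4,7.1],"angular":[0,-4.5,0],"hand":60},{"delta_pos":[13.4,0.4,7.1],"angular":[0,-4.5,0],"hand":60},{"delta_pos":[13.4,0.4,7.1],"angular":[0,-4.5,0],"hand":60},{"delta_pos":[13.4,0.4,7.1],"angular":[0,-4.5,0],"hand":60},{"delta_pos":[13.4,0.4,7.1],"angular":[0,-4.5,0],"hand":60},{"delta_pos":[13.4,0.4,7.1],"angular":[0,-4.5,0],"hand":60}]'; done
python3 -c "
from h import *
import pickle
for k in range(2): c=snap('wrist','w3.png')
pickle.dump(c,open('w3.pkl','wb'))
L=45;a=np.radians(-7.4);u=np.array([np.cos(a),np.sin(a),0])
g=np.array([502.5,-197,49])-38*u
F=pose(-7.4,L)
for e in (-75,75): print(proj(c,np.array([502.5,-197,49])+e*u))
print(readout.state()['joints'])
plan([(g-F[:,2]*60+np.array([0,0,20]),-7.3,L,1,155),(g,-7.3,L,5,155)])"
```

```text
[ 6.13762265e+02  1.22478366e+02 -8.35089722e-02] -4.784711657148863 [[-2.2, 0.2], [1.0, 0.6], [-0.5, 1.0], [0.4, 1.7], [0.6, 2.0], [-0.6, 0.5], [-0.6, 0.4], [-0.3, 0.7], [-0.5, 2.6], [-1.7, 0.4]]
time_s: 5.27
tcp_pos: [336.4, -192.2, 219.2]
eef_rot: [0.057, 0.924, -0.018, 0.377]
contact_force: [1.4, 0.3, 0.2]
width: 0.702
grip_force: 0.0
[304.5804204 173.010157 ]
[290.61990144 263.62089851]
[-0.80444227 -0.85555594  2.36872366  0.53697099  1.05827966 -2.37846881]
t 5.4 F [-0.6 -0.4 -1. ] w 60.0 gp [ 442.6 -203.5  105.1]
1 x d [14.1, 16.58, -19.44] w [0.79, -1.01, -0.24] tcp [ 314. -173.  221.]
5 x d [2.83, -0.01, 14.83] w [0.0, 0.0, 0.0] tcp [ 356. -178.  159.]
```

View pics/w3.png

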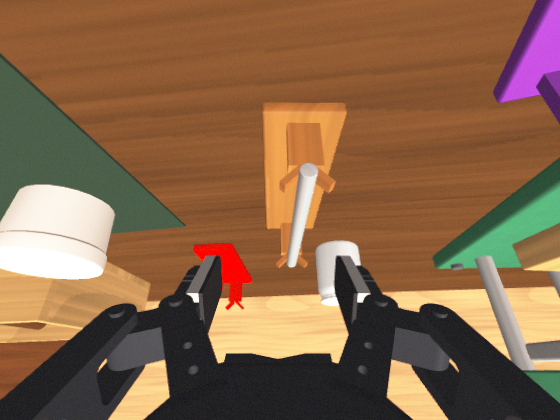

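The rod ends show at (308,172) and (292,263), about 3 px right of the prediction. The arm is against joint 2's limit, so I'll log states on a less retracted pose and fit a small kinematic model.

```bash
cat > log.py <<'E'
from h import *
s=readout.state();open('log.txt','a').write(json.dumps([s['joints'].tolist(),s['tcp_pos'].tolist(),s['eef_rot'].tolist()])+'\n')
E
cat > log.txt <<'E'
[[1.133,0.0911,1.2307,0,1.8198,-0.0567],[222.99,557.03,404.69],[0.18924,0.98193,0,0]]
E
python3 log.py
python3 -c "
from h import *
plan([((400,-190,260),-7.4,25,6,0)])"
```

```text
t 5.4 F [-0.6 -0.4 -1. ] w 60.0 gp [ 442.6 -203.5  105.1]
6 x d [-12.89, 1.72, 0.43] w [0.15, 3.16, -0.0] tcp [ 400. -190.  260.]
```

```bash
python3 -m handwheel '[{"delta_pos":[-12.9,1.7,0.4],"angular":[0.15,3.16,0],"hand":60},{"delta_pos":[-12.9,1.7,0.4],"angular":[0.15,3.16,0],"hand":60},{"delta_pos":[-12.9,1.7,0.4],"angular":[0.15,3.16,0],"hand":60}]'; python3 log.py;python3 -m handwheel '[{"delta_pos":[-12.9,1.7,0.4],"angular":[0.15,3.16,0],"hand":60},{"delta_pos":[-12.9,1.7,0.4],"angular":[0.15,3.16,0],"hand":60},{"delta_pos":[-12.9,1.7,0.4],"angular":[0.15,3.16,0],"hand":60}]'; python3 log.py; cat log.txt
cat > kin.py <<'E'
from h import *
from scipy.optimize import least_squares
def rz(a): return R.from_euler('z',a).as_matrix()
def ry(a): return R.from_euler('y',a).as_matrix()
def fk(j,k):
    # base frame; zero pose: all links up
    a1,d1,L1,ax,az,a5,d6,roll0=k
    M=rz(j[0]);p=np.array([0,0,d1])+M@[a1,0,0]
    M=M@ry(j[1]);p=p+M@[0,0,L1]
    M=M@ry(j[2]);p=p+M@[ax,0,az]
    M=M@rz(sg[0]*j[3])@ry(j[4]);p=p+M@[a5,0,d6]
    M=M@rz(sg[1]*j[5]+roll0)
    return p,M
D=[json.loads(l) for l in open('log.txt')]
def res(k):
    o=[]
    for j,p,q in D:
        P,M=fk(j,k);o+=list((P-p));o+=list(200*(M-R.from_quat(q).as_matrix()).ravel())
    return np.array(o)
if __name__=='__main__':
    for sg in [(1,1),(1,-1),(-1,1),(-1,-1)]:
      b=None
      for r0 in (0,1.57,3.14,-1.57):
       for az in (300,-300):
        x=least_squares(res,[0,300,300,50,az,0,100,r0],x_scale=[50]*7+[1])
        if b is None or x.cost<b.cost:b=x
      print(sg,b.cost,b.x.round(3).tolist())
      print(b.fun.reshape(-1,12)[:,:3].round(0).tolist())
E
python3 kin.py
```

```text
time_s: 5.62
tcp_pos: [366.9, -190.9, 246.8]
eef_rot: [0.06, 0.953, -0.018, 0.296]
contact_force: [-0.1, -0.3, 0.2]
width: 0.706
grip_force: 0.0
time_s: 5.87
tcp_pos: [401.4, -189.9, 266.5]
eef_rot: [0.063, 0.974, -0.017, 0.217]
contact_force: [-0.2, 0.5, 0.7]
width: 0.707
grip_force: 0.0
[[1.133,0.0911,1.2307,0,1.8198,-0.0567],[222.99,557.03,404.69],[0.18924,0.98193,0,0]]
[[-0.8044422683396756, -0.855555935759505, 2.3687236603484565, 0.5369709914099425, 1.0582796607281195, -2.3784688063741566], [335.51096524012166, -191.96871493157306, 216.62849223535608], [0.05832109989242527, 0.9253562900879873, -0.016722807994560974, 0.37421215024997745]]
[[-0.685525717740737, -0.6974660797154579, 2.199405911274598, 0.33931533483933624, 1.1345585632243183, -2.1941294624854075], [366.8963288650208, -190.94165437895214, 246.7591952177582], [0.06049900493875917, 0.9529568800766335, -0.018207396428598602, 0.29644821779076475]]
[[-0.5878417918249702, -0.5299168497064016, 2.036280443083601, 0.19419725958736248, 1.240923671079164, -2.0565789669784906], [401.3738668000254, -189.92463513003895, 266.4664589384375], [0.06259596620695435, 0.9740842868264277, -0.017122653545860247, 0.21667570677862327]]
(1, 1) 765.5500837343023 [-153.161, 109.505, 459.686, 44.475, 677.449, -42.701, 286.364, 1.571]
[[31.0, -15.0, 0.0], [4.0, 8.0, 3.0], [-2.0, -4.0, 1.0], [-6.0, -14.0, -4.0]]
(1, -1) 107663.29376416726 [-153.16, 109.505, 459.686, 44.475, 677.449, -42.701, 286.363, 3.083]
[[31.0, -15.0, 0.0], [4.0, 8.0, 3.0], [-2.0, -4.0, 1.0], [-6.0, -14.0, -4.0]]
(-1, 1) 58870.7898325886 [-75.635, 183.814, 66.235, 245.098, 592.283, -34.582, -246.222, -4.483]
[[31.0, -14.0, -0.0], [12.0, 2.0, -7.0], [-6.0, -2.0, 3.0], [-13.0, -12.0, 4.0]]
(-1, -1) 176891.92891195515 [-75.634, 183.814, 66.235, 245.097, 592.282, -34.582, -246.222, -2.866]
[[31.0, -14.0, -0.0], [12.0, 2.0, -7.0], [-6.0, -2.0, 3.0], [-13.0, -12.0, 4.0]]
```

```bash
sed -i 's/a1,d1,L1,ax,az,a5,d6,roll0=k/a1,d1,L1,ax,az,a5,d6,roll0,b1,b5=k/; s/M@\[ax,0,az\]/M@[ax,b1,az]/; s/M@\[a5,0,d6\]/M@[a5,b5,d6]/; s/,r0\],x_scale=\[50\]\*7+\[1\]/,r0,0,0],x_scale=[50]*7+[1,50,50]/; s/for sg in .*:/for sg in [(1,1)]:/' kin.py; sed -i 's/^D=/sg=(1,1)\nD=/' kin.py; python3 kin.py
```

```text
(1, 1) 0.00704686196887095 [1.947, 156.61, 372.312, 96.396, 557.334, 0.686, 166.608, 1.571, 33.813, 0.335]
[[0.0, -0.0, 0.0], [-0.0, -0.0, 0.0], [0.0, 0.0, -0.0], [0.0, 0.0, 0.0]]
```

```bash
cat > ik.py <<'E'
from kin import *
fx=lambda v:[0,v[0],v[1],v[2],v[3],0,v[4],np.pi/2,v[5],0]
K=least_squares(lambda v:res(fx(v)),[156,372,96,350,160,34],x_scale=50);k=fx(K.x)
lo=np.array([-2.87,-.86,.17,-1.51,.06,-2.65]);hi=np.array([2.87,2.18,2.46,4.65,2.69,2.65])
def ik(g,ang,lean,off=155,flip=0,j0=None):
    F=pose(ang,lean)
    if flip: F=F@np.diag([-1,-1,1.])
    q=np.array(g)-F[:,2]*off;best=None
    f=lambda j:np.r_[fk(j,k)[0]-q,200*(fk(j,k)[1]-F).ravel()]
    for s in ([j0] if j0 is not None else [[np.arctan2(q[1],q[0]),-.3,1.8,a,1.2,-1.9+3.1*flip] for a in (.1,-.5,.6)]):
        x=least_squares(f,np.clip(s,lo+.01,hi-.01),bounds=(lo,hi))
        if best is None or x.cost<best.cost: best=x
    return np.sqrt(2*best.cost),best.x
E
cat > t.py <<'E'
from ik import *
print(K.cost,K.x)
def Pw(p,q=(613.8,122.5,-.0835)): c,s=np.cos(q[2]),np.sin(q[2]); return np.array([q[0]+c*p[0]-s*p[1],q[1]+s*p[0]+c*p[1],p[2]])
c=np.array([502.5,-196.5,50]);a=np.radians(-7.4);u=np.array([np.cos(a),np.sin(a),0])
for fl in (0,1):
  for L in (30,38,45):
    for n,g,an in [('pick',c-38*u,-7.4),('pick+',c-38*u+[0,0,80],-7.4),('prs',Pw((-75,37,103)),-4.8),('prsout',Pw((-230,37,103)),-4.8),('swing',Pw((-75,66,122)),-4.8)]:
        e,j=ik(g,an,L,flip=fl);print(fl,L,n,round(e,1),j.round(2))
E
python3 t.py
```

```text
0.008642637392185518 [157.06348183 372.31515673  96.88110275 558.51154592 166.88953233
  34.14306499]
0 30 pick 0.0 [-0.61 -0.57  2.22  0.27  1.03 -2.14]
0 30 pick+ 0.0 [-0.61 -0.62  2.11  0.25  1.19 -2.09]
0 30 prs 0.0 [ 0.36 -0.37  1.98 -0.25  1.06 -1.06]
0 30 prsout 0.0 [ 0.59 -0.81  2.27 -0.33  1.28 -0.87]
0 30 swing 0.0 [ 0.42 -0.33  1.92 -0.27  1.1  -1.  ]
0 38 pick 0.0 [-0.66 -0.68  2.34  0.4   0.94 -2.25]
0 38 pick+ 0.0 [-0.66 -0.74  2.22  0.36  1.09 -2.18]
0 38 prs 0.0 [ 0.4  -0.45  2.09 -0.36  0.93 -0.95]
0 38 prsout 11.1 [ 0.68 -0.86  2.34 -0.48  1.21 -0.74]
0 38 swing 0.0 [ 0.46 -0.41  2.03 -0.4   0.97 -0.89]
0 45 pick 0.0 [-0.71 -0.78  2.43  0.54  0.87 -2.38]
0 45 pick+ 0.0 [-0.71 -0.84  2.33  0.48  1.02 -2.27]
0 45 prs 0.0 [ 0.44 -0.51  2.18 -0.5   0.82 -0.83]
0 45 prsout 24.4 [ 0.77 -0.86  2.38 -0.64  1.17 -0.58]
0 45 swing 0.0 [ 0.5  -0.47  2.12 -0.54  0.87 -0.77]
1 30 pick 0.0 [-0.61 -0.57  2.22  0.27  1.03  1.01]
1 30 pick+ 0.0 [-0.61 -0.62  2.11  0.25  1.19  1.05]
1 30 prs 0.0 [ 0.36 -0.37  1.98 -0.25  1.06  2.08]
1 30 prsout 0.0 [ 0.59 -0.81  2.27 -0.33  1.28  2.27]
1 30 swing 0.0 [ 0.42 -0.33  1.92 -0.27  1.1   2.14]
1 38 pick 0.0 [-0.66 -0.68  2.34  0.4   0.94  0.89]
1 38 pick+ 0.0 [-0.66 -0.74  2.22  0.36  1.09  0.96]
1 38 prs 0.0 [ 0.4  -0.45  2.09 -0.36  0.93  2.19]
1 38 prsout 11.1 [ 0.68 -0.86  2.34 -0.48  1.21  2.41]
1 38 swing 0.0 [ 0.46 -0.41  2.03 -0.4   0.97  2.25]
1 45 pick 0.0 [-0.71 -0.78  2.43  0.54  0.87  0.76]
1 45 pick+ 0.0 [-0.71 -0.84  2.33  0.48  1.02  0.87]
1 45 prs 0.0 [ 0.44 -0.51  2.18 -0.5   0.82  2.31]
1 45 prsout 24.4 [ 0.77 -0.86  2.38 -0.64  1.17  2.57]
1 45 swing 0.0 [ 0.5  -0.47  2.12 -0.54  0.87  2.37]
```

```bash
cat > t2.py <<'E'
from ik import *
from t import Pw
c=np.array([502,-195.7,49.5]);a=np.radians(-7.6);u=np.array([np.cos(a),np.sin(a),0]);g=c-43*u
for n,G,an,L in [('pick',g,-7.6,38),('pick+',g+[0,0,70],-7.6,38),('pre',Pw((-196,37,103)),-4.8,38),('pre',Pw((-196,37,120)),-4.8,38),('pre',Pw((-196,37,103)),-4.8,34),('pre',Pw((-190,10,103)),-4.8,38),('in',Pw((-80,37,103)),-4.8,38)]:
    e,j=ik(G,an,L);print(n,round(e,1),j.round(2),G.round(0))
plan([(g+[0,0,70],-7.6,38,6,155),(g,-7.6,38,5,155)])
E
python3 t2.py | grep -v '^[01] '
```

```text
0.008642637392185518 [157.06348183 372.31515673  96.88110275 558.51154592 166.88953233
  34.14306499]
pick 0.0 [-0.67 -0.71  2.35  0.4   0.95 -2.25] [ 459. -190.   50.]
pick+ 0.0 [-0.67 -0.76  2.25  0.36  1.08 -2.18] [ 459. -190.  120.]
pre 0.0 [ 0.59 -0.81  2.31 -0.44  1.14 -0.81] [422. 176. 103.]
pre 0.0 [ 0.59 -0.82  2.29 -0.43  1.17 -0.83] [422. 176. 120.]
pre 0.0 [ 0.56 -0.76  2.26 -0.37  1.17 -0.87] [422. 176. 103.]
pre 3.4 [ 0.51 -0.86  2.34 -0.39  1.13 -0.91] [425. 148. 103.]
in 0.0 [ 0.4  -0.46  2.1  -0.37  0.93 -0.95] [537. 166. 103.]
t 5.9 F [-0.2  0.5  0.7] w 60.4 gp [ 466.5 -199.3  126.1]
6 x d [7.56, 1.29, 0.36] w [-0.04, -2.15, 0.05] tcp [ 365. -177.  242.]
5 x d [8.62, 0.0, 11.03] w [0.0, 0.0, 0.0] tcp [ 365. -177.  172.]
```

```bash
cat > t3.py <<'E'
from ik import *
from t import Pw
for n,G,an,L in [('up',(465,-190,260),-7.6,38),('m',(470,0,260),-6,38),('m',(490,0,260),-6,38),('m',(490,0,300),-6,38),('m',(490,0,200),-6,38),('m',(490,0,260),-6,28),('m',(455,0,260),-6,20),('pre',Pw((-196,37,250)),-4.8,38),('pre',Pw((-196,37,180)),-4.8,38),('pre',Pw((-190,80,250)),-4.8,38),('pre',Pw((-196,37,250)),-4.8,28)]:
    e,j=ik(G,an,L);print(n,L,round(e,1),j.round(2),np.round(G,0))
E
python3 t3.py | grep -v '^[01] '
python3 -m handwheel '[{"delta_pos":[7.6,1.3,0.4],"angular":[-0.04,-2.15,0.05],"hand":40},{"delta_pos":[7.6,1.3,0.4],"angular":[-0.04,-2.15,0.05],"hand":40},{"delta_pos":[7.6,1.3,0.4],"angular":[-0.04,-2.15,0.05],"hand":40},{"delta_pos":[7.6,1.3,0.4],"angular":[-0.04,-2.15,0.05],"hand":40},{"delta_pos":[7.6,1.3,0.4],"angular":[-0.04,-2.15,0.05],"hand":40},{"delta_pos":[7.6,1.3,0.4],"angular":[-0.04,-2.15,0.05],"hand":40},{"delta_pos":[0,0,0],"angular":[0,0,0],"hand":40}]' 20
python3 t2.py | tail -3
python3 -c "
from h import *
c=snap('wrist','w4.png');import pickle;pickle.dump(c,open('w4.pkl','wb'))
a=np.radians(-7.6);u=np.array([np.cos(a),np.sin(a),0])
for e in (-75,75): print(proj(c,np.array([502,-195.7,50])+e*u))
x=cv2.resize(c['image'][100:340,180:400,::-1],None,fx=2.5,fy=2.5,interpolation=cv2.INTER_CUBIC);cv2.imwrite('pics/w4c.png',x)"
```

```text
0.008642637392185518 [157.06348183 372.31515673  96.88110275 558.51154592 166.88953233
  34.14306499]
up 38 0.0 [-0.66 -0.73  1.99  0.33  1.3  -2.09] [ 465 -190  260]
m 38 1.4 [-0.05 -0.86  2.06 -0.04  1.29 -1.52] [470   0 260]
m 38 0.0 [-0.05 -0.8   2.03 -0.04  1.25 -1.51] [490   0 260]
m 38 0.0 [-0.05 -0.77  1.94 -0.04  1.31 -1.51] [490   0 300]
m 38 0.0 [-0.05 -0.83  2.15 -0.04  1.16 -1.51] [490   0 200]
m 28 0.0 [-0.05 -0.64  1.88 -0.02  1.41 -1.52] [490   0 260]
m 20 0.0 [-0.07 -0.61  1.83 -0.01  1.57 -1.53] [455   0 260]
pre 38 0.0 [ 0.59 -0.8   2.04 -0.4   1.37 -0.92] [422. 176. 250.]
pre 38 0.0 [ 0.59 -0.82  2.18 -0.42  1.26 -0.87] [422. 176. 180.]
pre 38 0.0 [ 0.68 -0.68  1.98 -0.45  1.36 -0.82] [431. 218. 250.]
pre 28 0.0 [ 0.5  -0.67  1.92 -0.26  1.48 -1.02] [422. 176. 250.]
time_s: 6.45
tcp_pos: [363.3, -177.0, 238.9]
eef_rot: [0.062, 0.943, -0.02, 0.326]
contact_force: [-0.4, -0.4, -0.8]
width: 0.468
grip_force: 0.0
t 6.5 F [-0.4 -0.4 -0.8] w 40.0 gp [ 458.1 -189.3  116.9]
6 x d [-0.49, -0.03, -0.2] w [0.02, 0.02, -0.0] tcp [ 365. -177.  242.]
5 x d [8.62, 0.0, 11.03] w [0.0, 0.0, 0.0] tcp [ 365. -177.  172.]
[276.83353673 144.8827901 ]
[276.92902791 263.67862205]
```

View pics/w4c.png

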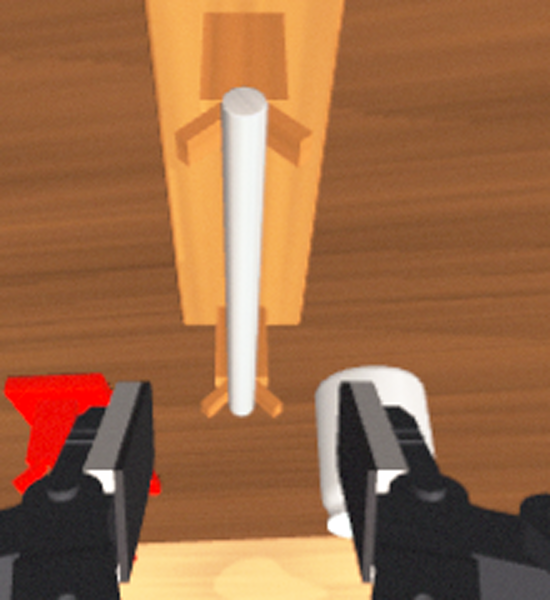

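The rod's near end is at full-image (278,140) and its far end at (276,265), both centred between the fingers. Next: go down and grip.

```bash
python3 -m handwheel '[{"delta_pos":[8.3,0,10.6],"angular":[0,0,0],"hand":40},{"delta_pos":[8.3,0,10.6],"angular":[0,0,0],"hand":40},{"delta_pos":[8.3,0,10.6],"angular":[0,0,0],"hand":40},{"delta_pos":[8.3,0,10.6],"angular":[0,0,0],"hand":40},{"delta_pos":[4.2,0,5.3],"angular":[0,0,0],"hand":40},{"delta_pos":[4.2,0,5.3],"angular":[0,0,0],"hand":40},{"delta_pos":[0,0,0],"angular":[0,0,0],"hand":40}]' 25
python3 -m handwheel '[{"delta_pos":[0,0,0],"angular":[0,0,0],"hand":0},{"delta_pos":[0,0,0],"angular":[0,0,0],"hand":0},{"delta_pos":[0,0,0],"angular":[0,0,0],"hand":0},{"delta_pos":[0,0,0],"angular":[0,0,0],"hand":0},{"delta_pos":[0,0,0],"angular":[0,0,0],"hand":0},{"delta_pos":[0,0,0],"angular":[0,0,0],"hand":0}]' 25; python3 -c "
from h import *
plan([])"
```

```text
time_s: 7.08
tcp_pos: [363.8, -177.6, 170.4]
eef_rot: [0.063, 0.943, -0.02, 0.325]
contact_force: [-0.1, -0.1, -0.9]
width: 0.464
grip_force: 0.0
time_s: 7.58
tcp_pos: [364.1, -177.8, 172.0]
eef_rot: [0.063, 0.943, -0.02, 0.327]
contact_force: [-2.0, 5.7, 5.9]
width: 0.103
grip_force: 24.7
t 7.6 F [-2.   5.7  5.9] w 8.8 gp [ 459.1 -190.    50.2]
```

```bash
python3 -m handwheel '[{"delta_pos":[0,0,0],"angular":[0,0,0],"hand":0},{"delta_pos":[0,0,0],"angular":[0,0,0],"hand":0},{"delta_pos":[-4,0,-5.2],"angular":[0,0,0],"hand":0},{"delta_pos":[-8.6,0,-11],"angular":[0,0,0],"hand":0},{"delta_pos":[-17.2,0,-22],"angular":[0,0,0],"hand":0},{"delta_pos":[-17.2,0,-22],"angular":[0,0,0],"hand":0},{"delta_pos":[-17.2,0,-22],"angular":[0,0,0],"hand":0},{"delta_pos":[-17.2,0,-22],"angular":[0,0,0],"hand":0},{"delta_pos":[-17.2,0,-22],"angular":[0,0,0],"hand":0},{"delta_pos":[-17.2,0,-22],"angular":[0,0,0],"hand":0}]' 110
python3 -c "
from h import *
from t import Pw
for k in range(3): c=snap('wrist','w5.png')
plan([((490,0,265),-6,38,9,155),(Pw((-200,37,260)),-4.8,38,8,155),(Pw((-200,37,103)),-4.8,38,6,155)])
s=readout.state();E=R.from_quat(s['eef_rot']).as_matrix();g=s['tcp_pos']+155*E[:,2];a=np.radians(38);d=E@np.array([-np.cos(a),0,np.sin(a)])
print(g,d,[proj(c,g+k*d).round(1) for k in (-32,118)])
cv2.imwrite('pics/w5c.png',cv2.resize(c['image'][150:350,180:400,::-1],None,fx=2.5,fy=2.5))" | grep -v '^[01] '
```

```text
time_s: 8.42
tcp_pos: [362.8, -178.5, 360.2]
eef_rot: [0.063, 0.943, -0.021, 0.325]
contact_force: [-0.1, 0.6, -1.4]
width: 0.08
grip_force: 107.4
0.008642637392185518 [157.06348183 372.31515673  96.88110275 558.51154592 166.88953233
  34.14306499]
t 8.6 F [ 0.  -0.  -0.7] w 6.9 gp [ 458.4 -191.5  240.4]
9 x d [-2.52, 21.24, -1.58] w [-0.11, 0.04, -0.14] tcp [395.  10. 387.]
8 x d [9.14, 20.79, -6.35] w [-0.09, 0.0, -0.12] tcp [322. 184. 382.]
6 x d [16.11, 0.0, 20.62] w [0.0, 0.0, 0.0] tcp [322. 184. 225.]
[ 458.41823493 -191.52712337  240.43091778] [ 0.99113338 -0.13275113  0.00563652] [array([279., 250.]), array([278.3, 333.3])]
```

View pics/w5c.png

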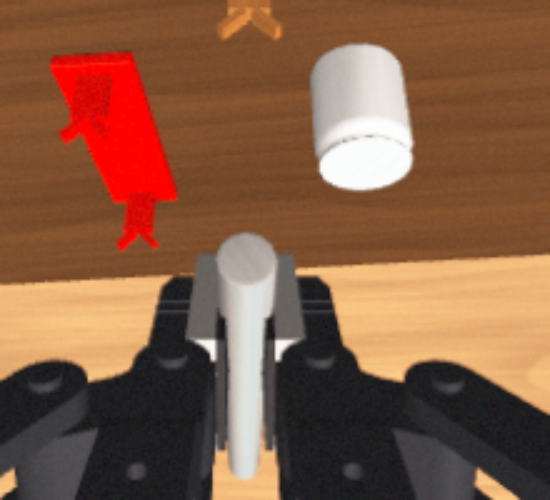

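The rod sits centred between the pads, its near end at full-image (279,253) and its far end at (277,338). Next I carry it over high to the front of the guard.

```bash
python3 -m handwheel '[{"delta_pos":[-2.5,21.2,-1.6],"angular":[-0.11,0.04,-0.14],"hand":0},{"delta_pos":[-2.5,21.2,-1.6],"angular":[-0.11,0.04,-0.14],"hand":0},{"delta_pos":[-2.5,21.2,-1.6],"angular":[-0.11,0.04,-0.14],"hand":0},{"delta_pos":[-2.5,21.2,-1.6],"angular":[-0.11,0.04,-0.14],"hand":0},{"delta_pos":[-2.5,21.2,-1.6],"angular":[-0.11,0.04,-0.14],"hand":0},{"delta_pos":[-2.5,21.2,-1.6],"angular":[-0.11,0.04,-0.14],"hand":0},{"delta_pos":[-2.5,21.2,-1.6],"angular":[-0.11,0.04,-0.14],"hand":0},{"delta_pos":[-2.5,21.2,-1.6],"angular":[-0.11,0.04,-0.14],"hand":0},{"delta_pos":[-2.5,21.2,-1.6],"angular":[-0.11,0.04,-0.14],"hand":0}]' 110
python3 -m handwheel '[{"delta_pos":[9.1,20.8,-6.4],"angular":[-0.09,0,-0.12],"hand":0},{"delta_pos":[9.1,20.8,-6.4],"angular":[-0.09,0,-0.12],"hand":0},{"delta_pos":[9.1,20.8,-6.4],"angular":[-0.09,0,-0.12],"hand":0},{"delta_pos":[9.1,20.8,-6.4],"angular":[-0.09,0,-0.12],"hand":0},{"delta_pos":[9.1,20.8,-6.4],"angular":[-0.09,0,-0.12],"hand":0},{"delta_pos":[9.1,20.8,-6.4],"angular":[-0.09,0,-0.12],"hand":0},{"delta_pos":[9.1,20.8,-6.4],"angular":[-0.09,0,-0.12],"hand":0},{"delta_pos":[9.1,20.8,-6.4],"angular":[-0.09,0,-0.12],"hand":0},{"delta_pos":[0,0,0],"angular":[0,0,0],"hand":0}]' 110
sed -i 's/^def Pw/if 1:\n  pass\ndef Pw/; s/^for fl in (0,1)/for fl in ()/; s/^print(K/#/' t.py
python3 -c "
from t import *
print(readout.state()['joints'].round(2))
plan([(Pw((-200,37,260)),-4.8,38,1,155),(Pw((-200,37,103)),-4.8,38,7,155),(Pw((-130,37,103)),-4.8,38,5,155)])"
```

```text
time_s: 9.32
tcp_pos: [394.8, 10.8, 382.9]
eef_rot: [0.05, 0.945, -0.016, 0.322]
contact_force: [0.5, 0.5, -2.0]
width: 0.08
grip_force: 107.6
time_s: 10.07
tcp_pos: [320.9, 186.8, 378.8]
eef_rot: [0.037, 0.946, -0.012, 0.322]
contact_force: [0.8, 0.2, -1.5]
width: 0.082
grip_force: 107.8
[ 0.61 -0.8   2.03 -0.4   1.39 -0.92]
t 10.1 F [ 0.8  0.2 -1.5] w 7.0 gp [415.1 179.6 256. ]
1 x d [-3.44, -2.65, -1.52] w [0.26, -0.44, 0.22] tcp [322. 184. 382.]
7 x d [13.81, 0.0, 17.67] w [0.0, 0.0, 0.0] tcp [322. 184. 225.]
5 x d [-11.03, 0.0, 8.62] w [0.0, 0.0, 0.0] tcp [392. 178. 225.]
```

```bash
python3 -m handwheel '[{"delta_pos":[-3.4,-2.7,-1.5],"angular":[0.2,-0.4,0.2],"hand":0},{"delta_pos":[13.8,0,17.7],"angular":[0,0,0],"hand":0},{"delta_pos":[13.8,0,17.7],"angular":[0,0,0],"hand":0},{"delta_pos":[13.8,0,17.7],"angular":[0,0,0],"hand":0},{"delta_pos":[13.8,0,17.7],"angular":[0,0,0],"hand":0},{"delta_pos":[13.8,0,17.7],"angular":[0,0,0],"hand":0},{"delta_pos":[13.8,0,17.7],"angular":[0,0,0],"hand":0},{"delta_pos":[13.8,0,17.7],"angular":[0,0,0],"hand":0},{"delta_pos":[0,0,0],"angular":[0,0,0],"hand":0}]' 110
python3 -m handwheel '[{"delta_pos":[-11,0,8.6],"angular":[0,0,0],"hand":0},{"delta_pos":[-11,0,8.6],"angular":[0,0,0],"hand":0},{"delta_pos":[-11,0,8.6],"angular":[0,0,0],"hand":0},{"delta_pos":[-11,0,8.6],"angular":[0,0,0],"hand":0},{"delta_pos":[-11,0,8.6],"angular":[0,0,0],"hand":0},{"delta_pos":[0,0,0],"angular":[0,0,0],"hand":0}]' 110
cat > look.py <<'E'
from t import *
import sys,pickle
c=snap('wrist',sys.argv[1]+'.png');pickle.dump(c,open(sys.argv[1]+'.pkl','wb'))
im=cv2.resize(c['image'][120:400,130:430,::-1],None,fx=2,fy=2,interpolation=cv2.INTER_CUBIC)
dr=lambda P,col:cv2.circle(im,tuple(int(v) for v in ((proj(c,P)-[130,120])*2+.5)),3,col,1)
for p in [(14,58,95),(14,82,95),(46,58,95),(22,70,85),(22,16,149),(-60,147,100),(-60,147,20),(-70,30,195),(30,37,103),(22,37,103)]: dr(Pw(p),(0,0,255))
s=readout.state();E=R.from_quat(s['eef_rot']).as_matrix();g=s['tcp_pos']+155*E[:,2];a=np.radians(38);d=E@np.array([-np.cos(a),0,np.sin(a)])
for q in (-32,118): dr(g+q*d,(255,0,0))
cv2.imwrite('pics/'+sys.argv[1]+'c.png',im)
def inv(P): v=P-Pw((0,0,0));cc,ss=np.cos(.0835),np.sin(.0835);return np.array([cc*v[0]-ss*v[1],ss*v[0]+cc*v[1],P[2]])
print('grasp in press',inv(g).round(1),'tip',inv(g+118*d).round(1),s['joints'].round(2))
plan([])
E
python3 look.py v1
```

```text
time_s: 10.82
tcp_pos: [323.8, 179.5, 221.0]
eef_rot: [0.042, 0.945, -0.017, 0.323]
contact_force: [-0.2, -0.0, -2.2]
width: 0.075
grip_force: 107.9
time_s: 11.32
tcp_pos: [395.9, 174.0, 228.8]
eef_rot: [0.043, 0.944, -0.014, 0.327]
contact_force: [0.9, 0.2, -0.5]
width: 0.076
grip_force: 107.9
grasp in press [-126.5   32.6  106.5] tip [ -8.5  31.7 106.9] [ 0.46 -0.61  2.19 -0.39  1.01 -0.9 ]
t 11.4 F [-0.5 -0.1 -0.5] w 7.0 gp [490.4 165.5 106.5]
```

View pics/v1c.png

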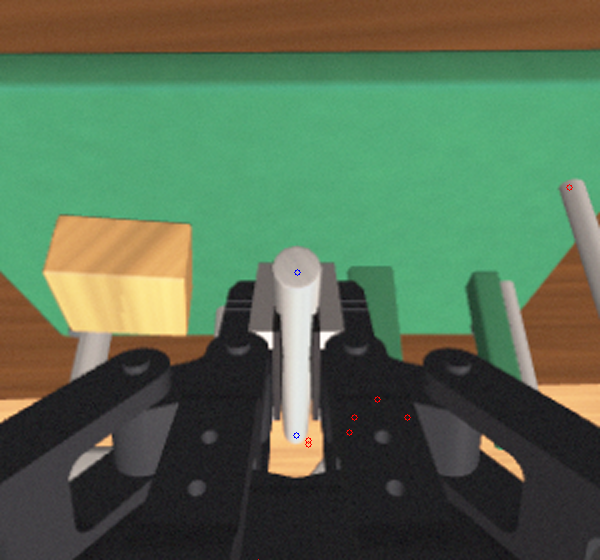

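The rod ends match their blue marks at (297,272) and (296,435). The fingers hide the pawl, but the cheek foot shows at (350..394,267), the post foot near (573,184) and the base edges at rows 83 and 335. I compare these with the model.

```bash
python3 - <<'E'
from t import *
import pickle
c=pickle.load(open('v1.pkl','rb'))
for n,p in dict(ck58=(14,58,20),ck82=(14,82,20),post=(-60,147,20),front=(-120,37,20),frontb=(-120,37,0),back=(120,-60,20),backR=(120,-130,20)).items():
    print(n,((proj(c,Pw(p))-[130,120])*2+.5).round(1))
g=c['image'][120:400,130:430]
x=300//2; col=g[:60,x].astype(int); print('rows col300',[(2*i,col[i].tolist()) for i in range(20,46,1)])
row=g[(290//2)].astype(int); print([(2*i,row[i].tolist()) for i in range(170,204,2)])
E
```

```text
ck58 [346.1 267.4]
ck82 [391.6 267.2]
post [569.7 187.7]
front [309.3  89.5]
frontb [308.4  48.4]
back [161.9 338.5]
backR [ 58.3 339.3]
rows col300 [(40, [114, 70, 39]), (42, [116, 69, 43]), (44, [118, 73, 39]), (46, [119, 74, 39]), (48, [121, 76, 43]), (50, [98, 70, 41]), (52, [49, 82, 55]), (54, [60, 111, 78]), (56, [57, 110, 78]), (58, [65, 118, 83]), (60, [63, 118, 82]), (62, [68, 123, 86]), (64, [67, 124, 87]), (66, [67, 124, 86]), (68, [67, 124, 84]), (70, [68, 128, 90]), (72, [69, 129, 87]), (74, [67, 126, 88]), (76, [73, 134, 93]), (78, [70, 131, 92]), (80, [73, 141, 102]), (82, [78, 152, 110]), (84, [81, 160, 119]), (86, [85, 171, 132]), (88, [84, 171, 129]), (90, [80, 171, 126])]
[(340, [36, 35, 36]), (344, [32, 34, 36]), (348, [29, 32, 35]), (352, [34, 36, 38]), (356, [30, 30, 34]), (360, [26, 28, 28]), (364, [60, 106, 77]), (368, [66, 120, 84]), (372, [63, 121, 83]), (376, [65, 121, 85]), (380, [65, 124, 84]), (384, [66, 123, 86]), (388, [64, 125, 86]), (392, [68, 126, 88]), (396, [79, 160, 115]), (400, [84, 175, 124]), (404, [82, 171, 121])]
```

```bash
sed -i 's/613.8,122.5/613.8,123.7/' t.py; python3 -c "
from t import *
plan([(Pw((-115,37,103)),-4.8,38,3,155),(Pw((-80,37,103)),-4.8,38,4,155)])"
```

```text
t 11.4 F [-0.5 -0.1 -0.5] w 7.0 gp [490.4 165.5 106.5]
3 x d [-2.43, 1.7, 3.27] w [-0.07, 0.06, -0.13] tcp [407. 178. 225.]
4 x d [-6.9, 0.0, 5.39] w [0.0, 0.0, 0.0] tcp [442. 175. 225.]
```

```bash
python3 -m handwheel '[{"delta_pos":[-2.4,1.7,3.3],"angular":[-0.07,0.06,-0.13],"hand":0},{"delta_pos":[-2.4,1.7,3.3],"angular":[-0.07,0.06,-0.13],"hand":0},{"delta_pos":[-2.4,1.7,3.3],"angular":[-0.07,0.06,-0.13],"hand":0},{"delta_pos":[0,0,0],"angular":[0,0,0],"hand":0},{"delta_pos":[0,0,0],"angular":[0,0,0],"hand":0}]' 110
cat > chk.py <<'E'
from t import *
import sys
P0=Pw((0,0,0))
def inv(P): v=P-P0;cc,ss=np.cos(.0835),np.sin(.0835);return np.array([cc*v[0]-ss*v[1],ss*v[0]+cc*v[1],P[2]])
T=[];G=[]
for i in range(3):
    if i: camera('top')
    s=readout.state();E=R.from_quat(s['eef_rot']).as_matrix();g=s['tcp_pos']+155*E[:,2];a=np.radians(38);d=E@np.array([-np.cos(a),0,np.sin(a)]);G.append(inv(g));T.append(inv(g+118*d))
print('grasp',np.mean(G,0).round(1),'tip',np.mean(T,0).round(1),'sd',np.std(T,0).round(1))
E
python3 chk.py; python3 -c "
from t import *
plan([(Pw((-115,37,103)),-4.8,38,1,155),(Pw((-80,37,103)),-4.8,38,4,155)])"
```

```text
time_s: 11.78
tcp_pos: [406.0, 179.5, 223.9]
eef_rot: [0.038, 0.945, -0.013, 0.325]
contact_force: [-0.4, -0.1, -0.9]
width: 0.075
grip_force: 107.8
grasp [-116.5   38.6  101.7] tip [  1.5  39.  101.6] sd [0.  0.  0.1]
t 11.9 F [-0.1 -0.2 -0.2] w 6.6 gp [501.  171.9 101.8]
1 x d [-1.79, -1.23, -0.04] w [0.14, -0.03, 0.14] tcp [407. 178. 225.]
4 x d [-6.9, 0.0, 5.39] w [0.0, 0.0, 0.0] tcp [442. 175. 225.]
```

```bash
python3 -m handwheel '[{"delta_pos":[-1.8,-1.2,0],"angular":[0.1,0,0.1],"hand":0},{"delta_pos":[-6.9,0,5.4],"angular":[0,0,0],"hand":0},{"delta_pos":[0,0,0],"angular":[0,0,0],"hand":0},{"delta_pos":[0,0,0],"angular":[0,0,0],"hand":0}]' 110
python3 chk.py; python3 -c "
from t import *
plan([(Pw((-80,37,103)),-4.8,38,4,155)])"
```

```text
time_s: 12.22
tcp_pos: [416.2, 177.2, 225.3]
eef_rot: [0.04, 0.945, -0.013, 0.325]
contact_force: [0.3, -0.6, -1.2]
width: 0.074
grip_force: 107.8
grasp [-106.2   36.9  102.9] tip [ 11.8  36.9 102.8] sd [0.1 0.  0.1]
t 12.3 F [ 0.4  0.6 -1. ] w 6.5 gp [510.9 169.4 102.8]
4 x d [-5.18, 0.03, 4.02] w [0.01, -0.01, 0.0] tcp [442. 175. 225.]
```

Right on the line; go in.

```bash
python3 -m handwheel '[{"delta_pos":[-5.2,0,4],"angular":[0,0,0],"hand":0},{"delta_pos":[-5.2,0,4],"angular":[0,0,0],"hand":0},{"delta_pos":[-5.2,0,4],"angular":[0,0,0],"hand":0},{"delta_pos":[-5.2,0,4],"angular":[0,0,0],"hand":0},{"delta_pos":[0,0,0],"angular":[0,0,0],"hand":0}]' 110
python3 chk.py; python3 - <<'E'
from t import *
# arc: from 151deg to 78deg about hinge, radius 37
F=pose(-4.8,38);x=-80;prev=None
for th in np.arange(151.4,70,-8):
    p=Pw((x,70+37*np.cos(np.radians(th)),85+37*np.sin(np.radians(th))))
    if prev is not None: print(round(th),(F.T@(p-prev)).round(1),(p-prev).round(1))
    prev=p
E
```

```text
time_s: 12.73
tcp_pos: [443.4, 174.9, 225.4]
eef_rot: [0.04, 0.945, -0.014, 0.325]
contact_force: [-0.1, -0.4, -1.1]
width: 0.081
grip_force: 107.8
grasp [-79.2  36.8 103. ] tip [ 38.8  36.8 102.9] sd [0.4 0.  0.2]
143 [-2.7  2.8 -3.4] [0.2 2.8 4.3]
135 [-2.4  3.4 -3.1] [0.3 3.3 3.9]
127 [-2.1  3.9 -2.7] [0.3 3.9 3.4]
119 [-1.7  4.3 -2.2] [0.4 4.3 2.8]
111 [-1.4  4.7 -1.7] [0.4 4.6 2.2]
103 [-0.9  4.9 -1.2] [0.4 4.9 1.5]
95 [-0.5  5.1 -0.7] [0.4 5.1 0.8]
87 [-0.1  5.2 -0.1] [0.4 5.1 0.1]
79 [0.4 5.1 0.5] [ 0.4  5.1 -0.6]
71 [0.8 5.  1. ] [ 0.4  5.  -1.3]
```

```bash
python3 -m handwheel '[{"delta_pos":[-2.7,2.8,-3.4],"angular":[0,0,0],"hand":0},{"delta_pos":[-2.4,3.4,-3.1],"angular":[0,0,0],"hand":0},{"delta_pos":[-2.1,3.9,-2.7],"angular":[0,0,0],"hand":0},{"delta_pos":[-1.7,4.3,-2.2],"angular":[0,0,0],"hand":0},{"delta_pos":[0,0,0],"angular":[0,0,0],"hand":0}]' 110
python3 chk.py
python3 -m handwheel '[{"delta_pos":[-1.4,4.7,-1.7],"angular":[0,0,0],"hand":0},{"delta_pos":[-0.9,4.9,-1.2],"angular":[0,0,0],"hand":0},{"delta_pos":[-0.5,5.1,-0.7],"angular":[0,0,0],"hand":0},{"delta_pos":[-0.1,5.2,-0.1],"angular":[0,0,0],"hand":0},{"delta_pos":[0.4,5.1,0.5],"angular":[0,0,0],"hand":0},{"delta_pos":[0,0,0],"angular":[0,0,0],"hand":0},{"delta_pos":[0,0,0],"angular":[0,0,0],"hand":0}]' 110
python3 chk.py; python3 -c "
from h import *
a=snap('side');b=snap('top')
x=np.hstack([cv2.resize(a['image'][80:165,200:300,::-1],(400,340),interpolation=cv2.INTER_CUBIC),cv2.resize(b['image'][110:195,150:250,::-1],(400,340),interpolation=cv2.INTER_CUBIC)])
cv2.imwrite('pics/pw.png',x)"
```

```text
time_s: 13.25
tcp_pos: [443.7, 190.5, 241.2]
eef_rot: [0.039, 0.944, -0.013, 0.326]
contact_force: [0.3, -0.0, -1.3]
width: 0.078
grip_force: 107.7
grasp [-79.6  52.4 118.8] tip [ 38.4  52.6 118.9] sd [0.1 0.3 0.5]
time_s: 13.93
tcp_pos: [445.5, 214.8, 243.6]
eef_rot: [0.039, 0.945, -0.013, 0.325]
contact_force: [-0.3, -0.3, -1.4]
width: 0.08
grip_force: 107.7
grasp [-80.   76.6 121.4] tip [ 38.   76.8 121.3] sd [0.  0.2 0.1]
```

View pics/pw.png

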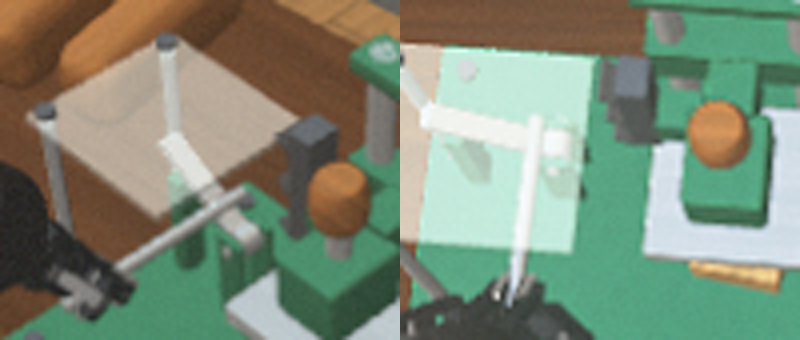

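The side and top crops show the pawl lying over to the left on its stop, with its nose near (170,140) in the side crop and (430,112) in the top crop, and the rod clear above it. I now pull back the way I came.

```bash
python3 -c "
from t import *
print([ik(Pw(p),-4.8,38)[0].round(1) for p in [(-205,76,121),(-205,76,250)]])
plan([(Pw((-205,76,122)),-4.8,38,7,155),(Pw((-205,76,250)),-4.8,38,6,155),((492,0,265),-6,38,10,155),((459.5,-190,200),-7.6,38,9,155)])"
```

```text
[np.float64(0.0), np.float64(0.0)]
t 14.1 F [-0.3  0.  -1. ] w 6.8 gp [540.6 206.4 121.6]
7 x d [14.07, -0.03, -11.05] w [0.0, -0.0, 0.0] tcp [321. 225. 244.]
6 x d [-13.13, 0.0, -16.81] w [0.0, 0.0, 0.0] tcp [321. 225. 372.]
10 x d [-8.49, -20.65, 4.73] w [0.07, 0.0, 0.09] tcp [397.  10. 387.]
9 x d [5.33, -21.09, 5.0] w [0.11, -0.0, 0.14] tcp [ 365. -177.  322.]
```

```bash
python3 -m handwheel '[{"delta_pos":[14,0,-11],"angular":[0,0,0],"hand":0},{"delta_pos":[14,0,-11],"angular":[0,0,0],"hand":0},{"delta_pos":[14,0,-11],"angular":[0,0,0],"hand":0},{"delta_pos":[14,0,-11],"angular":[0,0,0],"hand":0},{"delta_pos":[14,0,-11],"angular":[0,0,0],"hand":0},{"delta_pos":[14,0,-11],"angular":[0,0,0],"hand":0},{"delta_pos":[14,0,-11],"angular":[0,0,0],"hand":0},{"delta_pos":[0,0,0],"angular":[0,0,0],"hand":0}]' 110 | head -2
python3 chk.py
python3 -m handwheel '[{"delta_pos":[-13.1,0,-16.8],"angular":[0,0,0],"hand":0},{"delta_pos":[-13.1,0,-16.8],"angular":[0,0,0],"hand":0},{"delta_pos":[-13.1,0,-16.8],"angular":[0,0,0],"hand":0},{"delta_pos":[-13.1,0,-16.8],"angular":[0,0,0],"hand":0},{"delta_pos":[-13.1,0,-16.8],"angular":[0,0,0],"hand":0},{"delta_pos":[-13.1,0,-16.8],"angular":[0,0,0],"hand":0},{"delta_pos":[0,0,0],"angular":[0,0,0],"hand":0}]' 110 | head -2
python3 -m handwheel '[{"delta_pos":[-8.5,-20.7,4.7],"angular":[0.07,0,0.09],"hand":0},{"delta_pos":[-8.5,-20.7,4.7],"angular":[0.07,0,0.09],"hand":0},{"delta_pos":[-8.5,-20.7,4.7],"angular":[0.07,0,0.09],"hand":0},{"delta_pos":[-8.5,-20.7,4.7],"angular":[0.07,0,0.09],"hand":0},{"delta_pos":[-8.5,-20.7,4.7],"angular":[0.07,0,0.09],"hand":0},{"delta_pos":[-8.5,-20.7,4.7],"angular":[0.07,0,0.09],"hand":0},{"delta_pos":[-8.5,-20.7,4.7],"angular":[0.07,0,0.09],"hand":0},{"delta_pos":[-8.5,-20.7,4.7],"angular":[0.07,0,0.09],"hand":0},{"delta_pos":[-8.5,-20.7,4.7],"angular":[0.07,0,0.09],"hand":0},{"delta_pos":[-8.5,-20.7,4.7],"angular":[0.07,0,0.09],"hand":0}]' 110
python3 -c "
from t import *
plan([((459.5,-190,200),-7.6,38,9,155)])"
```

```text
time_s: 14.8
tcp_pos: [319.7, 224.9, 244.2]
grasp [-205.3   76.7  122.4] tip [-87.3  76.9 122.4] sd [0.7 0.1 0.3]
time_s: 15.48
tcp_pos: [322.3, 224.5, 377.6]
time_s: 16.32
tcp_pos: [398.3, 8.0, 386.2]
eef_rot: [0.049, 0.944, -0.017, 0.325]
contact_force: [0.5, 0.6, -1.3]
width: 0.081
grip_force: 107.9
t 16.3 F [ 0.5  0.6 -1.3] w 6.9 gp [493.1  -2.  263.9]
9 x d [5.39, -20.89, 4.82] w [0.11, -0.01, 0.14] tcp [ 365. -177.  322.]
```

```bash
python3 -m handwheel '[{"delta_pos":[5.4,-20.9,4.8],"angular":[0.11,0,0.14],"hand":0},{"delta_pos":[5.4,-20.9,4.8],"angular":[0.11,0,0.14],"hand":0},{"delta_pos":[5.4,-20.9,4.8],"angular":[0.11,0,0.14],"hand":0},{"delta_pos":[5.4,-20.9,4.8],"angular":[0.11,0,0.14],"hand":0},{"delta_pos":[5.4,-20.9,4.8],"angular":[0.11,0,0.14],"hand":0},{"delta_pos":[5.4,-20.9,4.8],"angular":[0.11,0,0.14],"hand":0},{"delta_pos":[5.4,-20.9,4.8],"angular":[0.11,0,0.14],"hand":0},{"delta_pos":[5.4,-20.9,4.8],"angular":[0.11,0,0.14],"hand":0},{"delta_pos":[5.4,-20.9,4.8],"angular":[0.11,0,0.14],"hand":0},{"delta_pos":[0,0,0],"angular":[0,0,0],"hand":0}]' 110 | head -3
python3 -m handwheel '[{"delta_pos":[12.3,0,15.8],"angular":[0,0,0],"hand":0},{"delta_pos":[12.3,0,15.8],"angular":[0,0,0],"hand":0},{"delta_pos":[12.3,0,15.8],"angular":[0,0,0],"hand":0},{"delta_pos":[12.3,0,15.8],"angular":[0,0,0],"hand":0},{"delta_pos":[12.3,0,15.8],"angular":[0,0,0],"hand":0},{"delta_pos":[0,0,0],"angular":[0,0,0],"hand":0},{"delta_pos":[0,0,0],"angular":[0,0,0],"hand":0}]' 110 | head -3
python3 -c "
from t import *
plan([((459.1,-190,75),-7.6,38,2,155),((459.1,-190,50.5),-7.6,38,3,155)])"
```

```text
time_s: 17.15
tcp_pos: [363.5, -179.0, 319.8]
eef_rot: [0.065, 0.944, -0.022, 0.322]
time_s: 17.73
tcp_pos: [364.4, -175.5, 221.7]
eef_rot: [0.062, 0.944, -0.02, 0.323]
t 17.7 F [ 0.7 -0.6 -0.6] w 6.8 gp [ 458.6 -187.7   99.2]
2 x d [7.37, -0.96, 9.8] w [0.06, -0.09, -0.01] tcp [ 365. -177.  197.]
3 x d [5.03, 0.0, 6.44] w [0.0, 0.0, 0.0] tcp [ 365. -177.  173.]
```

```bash
python3 -m handwheel '[{"delta_pos":[7.4,-1,9.8],"angular":[0.06,-0.09,0],"hand":0},{"delta_pos":[7.4,-1,9.8],"angular":[0.06,-0.09,0],"hand":0},{"delta_pos":[0,0,0],"angular":[0,0,0],"hand":0},{"delta_pos":[0,0,0],"angular":[0,0,0],"hand":0}]' 110 
python3 -c "
from t import *
camera('wrist')
plan([((459.1,-190,50.5),-7.6,38,3,155)])
camera('wrist')
plan([((459.1,-190,50.5),-7.6,38,3,155)])"
```

```text
time_s: 18.07
tcp_pos: [365.0, -177.9, 199.6]
eef_rot: [0.062, 0.943, -0.022, 0.326]
contact_force: [0.3, -0.4, -0.7]
width: 0.078
grip_force: 108.0
t 18.1 F [-0.6 -0.5 -1.4] w 6.9 gp [ 460.2 -190.9   78.6]
3 x d [5.87, 0.18, 7.1] w [-0.03, 0.09, 0.03] tcp [ 365. -177.  173.]
t 18.2 F [-0.   0.1 -0.7] w 7.0 gp [ 460.3 -191.    78.8]
3 x d [5.93, 0.18, 7.15] w [-0.04, 0.1, 0.03] tcp [ 365. -177.  173.]
```

```bash
python3 -m handwheel '[{"delta_pos":[5.9,0.2,7.1],"angular":[0,0.1,0],"hand":0},{"delta_pos":[5.9,0.2,7.1],"angular":[0,0.1,0],"hand":0},{"delta_pos":[3.4,0.1,4.2],"angular":[0,0,0],"hand":0},{"delta_pos":[1.2,0.1,1.5],"angular":[0,0,0],"hand":0},{"delta_pos":[0.6,0,0.8],"angular":[0,0,0],"hand":0},{"delta_pos":[0,0,0],"angular":[0,0,0],"hand":0}]' 110 
python3 -c "
from t import *
camera('wrist')
plan([((459.1,-190,50.2),-7.6,38,1,155)])"
```

```text
time_s: 18.67
tcp_pos: [364.4, -177.1, 172.4]
eef_rot: [0.062, 0.943, -0.022, 0.325]
contact_force: [-5.3, 3.3, 5.2]
width: 0.076
grip_force: 109.2
t 18.7 F [-5.9  2.3  6. ] w 6.7 gp [ 459.  -189.8   50.3]
1 x d [-0.08, -0.26, 0.2] w [-0.04, 0.01, 0.06] tcp [ 365. -177.  172.]
```

```bash
python3 -m handwheel '[{"delta_pos":[0,0,0],"angular":[0,0,0],"hand":0},{"delta_pos":[0,0,0],"angular":[0,0,0],"hand":14},{"delta_pos":[0,0,0],"angular":[0,0,0],"hand":22},{"delta_pos":[0,0,0],"angular":[0,0,0],"hand":40},{"delta_pos":[0,0,0],"angular":[0,0,0],"hand":40},{"delta_pos":[0,0,0],"angular":[0,0,0],"hand":40}]' 20
python3 -m handwheel '[{"delta_pos":[-4.3,0,-5.5],"angular":[0,0,0],"hand":40},{"delta_pos":[-8.6,0,-11],"angular":[0,0,0],"hand":40},{"delta_pos":[-8.6,0,-11],"angular":[0,0,0],"hand":40},{"delta_pos":[-8.6,0,-11],"angular":[0,0,0],"hand":40},{"delta_pos":[-8.6,0,-11],"angular":[0,0,0],"hand":50},{"delta_pos":[-17.2,0,-22],"angular":[0,0,0],"hand":55},{"delta_pos":[-17.2,0,-22],"angular":[0,0,0],"hand":55},{"delta_pos":[-17.2,0,-22],"angular":[0,0,0],"hand":55},{"delta_pos":[-17.2,0,-22],"angular":[0,0,0],"hand":55}]'
python3 - <<'E'
from t import *
a=snap('side');b=snap('top')
x=np.hstack([cv2.resize(a['image'][230:315,290:390,::-1],(400,340),interpolation=cv2.INTER_CUBIC),cv2.resize(b['image'][115:200,190:290,::-1],(400,340),interpolation=cv2.INTER_CUBIC)])
cv2.imwrite('pics/rr.png',x)
k0=Pw((0,-50,0));print(k0)
for n,c in (('side',a),('top',b)):
    for d in models.spot_in(n,'knob')[:2]: P=w(c,d['position']);print(n,d['score'],P,proj(c,P))
    print([proj(c,Pw((0,-50,150+h))).round(1) for h in (54,61,68)],'bar',proj(c,Pw((30,3,220))).round(1))
h0=Pw((0,-50,216))
for flp in (0,1):
  print(ik(h0,-4.8,0,flip=flp))
plan([((490,-60,330),-6,10,8,155),((k0[0],k0[1],310),-4.8,0,8,155),((k0[0],k0[1],216),-4.8,0,6,155)])
E
```

```text
time_s: 19.22
tcp_pos: [364.2, -177.1, 171.6]
eef_rot: [0.062, 0.944, -0.022, 0.324]
contact_force: [-0.1, 0.2, 0.5]
width: 0.471
grip_force: 0.0
time_s: 19.97
tcp_pos: [364.2, -176.7, 348.3]
eef_rot: [0.062, 0.944, -0.022, 0.325]
contact_force: [0.7, 0.1, 0.1]
width: 0.65
grip_force: 0.0
[609.62984983  73.874205     0.        ]
side 0.28 [645.25611663  75.14754954 178.14513242] [292.53512108 135.10841686]
[array([283.2, 135.2]), array([283.2, 133. ]), array([283.3, 130.7])] bar [276.6 112.9]
[array([229.9, 146.4]), array([229.7, 145.4]), array([229.4, 144.3])] bar [207.4 129.8]
(np.float64(9.025071101678398e-14), array([ 6.49626396e-02,  1.24957614e-01,  1.25394787e+00, -6.18471521e-19,
        1.76268717e+00, -1.42205788e+00]))
(np.float64(2.0204041615014791e-13), array([6.49626396e-02, 1.24957614e-01, 1.25394787e+00, 1.24964042e-18,
       1.76268717e+00, 1.71953477e+00]))
t 20.2 F [ 0.3 -0.4 -0.1] w 54.8 gp [ 459.  -189.8  225.5]
8 x d [-16.96, 16.27, -10.79] w [-0.1, 3.51, -0.17] tcp [463. -57. 483.]
8 x d [-16.38, 18.06, 3.83] w [-0.01, 1.25, -0.15] tcp [610.  74. 465.]
6 x d [0.0, 0.0, 15.67] w [0.0, 0.0, 0.0] tcp [610.  74. 371.]
```

View pics/rr.png

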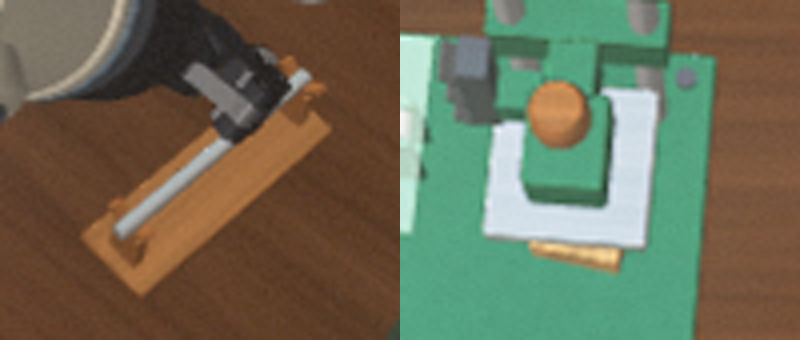

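The side crop shows the rod lying in both forks of the wooden rest. The top crop shows the knob at full-image (229.5,143), so the ram is about 67 mm up and the knob's middle is near z 217. Next, over to the knob.

```bash
python3 -m handwheel '[{"delta_pos":[-17,16.3,-10.8],"angular":[-0.1,3.51,-0.17],"hand":62},{"delta_pos":[-17,16.3,-10.8],"angular":[-0.1,3.51,-0.17],"hand":62},{"delta_pos":[-17,16.3,-10.8],"angular":[-0.1,3.51,-0.17],"hand":62},{"delta_pos":[-17,16.3,-10.8],"angular":[-0.1,3.51,-0.17],"hand":62},{"delta_pos":[-17,16.3,-10.8],"angular":[-0.1,3.51,-0.17],"hand":62},{"delta_pos":[-17,16.3,-10.8],"angular":[-0.1,3.51,-0.17],"hand":62},{"delta_pos":[-17,16.3,-10.8],"angular":[-0.1,3.51,-0.17],"hand":62},{"delta_pos":[-17,16.3,-10.8],"angular":[-0.1,3.51,-0.17],"hand":62}]' | head -2
python3 -m handwheel '[{"delta_pos":[-16.4,18,3.8],"angular":[0,1.25,-0.15],"hand":62},{"delta_pos":[-16.4,18,3.8],"angular":[0,1.25,-0.15],"hand":62},{"delta_pos":[-16.4,18,3.8],"angular":[0,1.25,-0.15],"hand":62},{"delta_pos":[-16.4,18,3.8],"angular":[0,1.25,-0.15],"hand":62},{"delta_pos":[-16.4,18,3.8],"angular":[0,1.25,-0.15],"hand":62},{"delta_pos":[-16.4,18,3.8],"angular":[0,1.25,-0.15],"hand":62},{"delta_pos":[-16.4,18,3.8],"angular":[0,1.25,-0.15],"hand":62},{"delta_pos":[-16.4,18,3.8],"angular":[0,1.25,-0.15],"hand":62},{"delta_pos":[0,0,0],"angular":[0,0,0],"hand":62}]' | head -3
python3 - <<'E'
from t import *
c=snap('wrist','k1.png')
for d in models.spot_in('wrist','knob')[:3]: P=w(c,d['position']);print(d['score'],P,proj(c,P))
k0=Pw((0,-50,0))
plan([((k0[0],k0[1],300),-4.8,0,1,155),((k0[0],k0[1],221),-4.8,0,6,155)])
print(proj(c,(k0[0],k0[1],234)),proj(c,(k0[0]-18,k0[1],217)))
hsv=cv2.cvtColor(c['image'],cv2.COLOR_RGB2HSV)
m=cv2.inRange(hsv,(5,120,60),(16,255,255));n,l,s,ce=cv2.connectedComponentsWithStats(m)
print([(s[i].tolist(),ce[i].round(0).tolist()) for i in range(1,n) if s[i][4]>300])
E
```

```text
time_s: 20.83
tcp_pos: [464.4, -56.2, 481.0]
time_s: 21.58
tcp_pos: [613.1, 75.9, 458.1]
eef_rot: [0.041, 0.999, 0.0, -0.006]
0.91 [622.62309153  74.5309783  174.54671741] [277.19915872 223.56017762]
t 21.7 F [-0.2  0.6 -0.3] w 61.9 gp [610.   73.7 306.1]
1 x d [1.4, 0.01, 6.06] w [-0.07, -0.41, 0.03] tcp [610.  74. 455.]
6 x d [0.0, 0.0, 13.17] w [0.0, 0.0, 0.0] tcp [610.  74. 376.]
[274.70007993 233.50095963] [272.91051322 203.02052332]
[([0, 0, 560, 398, 110038], [253.0, 143.0]), ([251, 202, 47, 50, 1827], [274.0, 226.0]), ([237, 300, 75, 18, 1294], [274.0, 309.0]), ([123, 361, 44, 35, 949], [148.0, 381.0]), ([391, 361, 30, 17, 347], [404.0, 370.0]), ([389, 395, 61, 25, 1032], [420.0, 407.0])]
```

The wrist view finds the knob at (274,226), near edge at row 202, as predicted, so I go down over it.

```bash
python3 -m handwheel '[{"delta_pos":[1.4,0,6],"angular":[-0.07,-0.4,0],"hand":62},{"delta_pos":[0,0,13.2],"angular":[0,0,0],"hand":62},{"delta_pos":[0,0,13.2],"angular":[0,0,0],"hand":62},{"delta_pos":[0,0,13.2],"angular":[0,0,0],"hand":62},{"delta_pos":[0,0,13.2],"angular":[0,0,0],"hand":62},{"delta_pos":[0,0,13.2],"angular":[0,0,0],"hand":62},{"delta_pos":[0,0,13.2],"angular":[0,0,0],"hand":62},{"delta_pos":[0,0,0],"angular":[0,0,0],"hand":62}]' 30
python3 -m handwheel '[{"delta_pos":[0,0,0],"angular":[0,0,0],"hand":20},{"delta_pos":[0,0,0],"angular":[0,0,0],"hand":20},{"delta_pos":[0,0,0],"angular":[0,0,0],"hand":20},{"delta_pos":[0,0,0],"angular":[0,0,0],"hand":20},{"delta_pos":[0,0,0],"angular":[0,0,0],"hand":20}]' 30
```

```text
time_s: 22.35
tcp_pos: [608.3, 72.7, 375.8]
eef_rot: [0.043, 0.999, 0.0, 0.001]
contact_force: [-1.0, 0.5, -0.1]
width: 0.728
grip_force: 0.0
time_s: 22.77
tcp_pos: [609.2, 73.4, 380.3]
eef_rot: [0.042, 0.999, 0.0, 0.003]
contact_force: [-3.5, -1.2, 4.9]
width: 0.406
grip_force: 30.6
```

```bash
for i in 1 2; do python3 -m handwheel '[{"delta_pos":[0,0,2],"angular":[0,0,0],"hand":20},{"delta_pos":[0,0,3],"angular":[0,0,0],"hand":20},{"delta_pos":[0,0,3],"angular":[0,0,0],"hand":20},{"delta_pos":[0,0,3],"angular":[0,0,0],"hand":20},{"delta_pos":[0,0,3],"angular":[0,0,0],"hand":20},{"delta_pos":[0,0,3],"angular":[0,0,0],"hand":20},{"delta_pos":[0,0,3],"angular":[0,0,0],"hand":20},{"delta_pos":[0,0,3],"angular":[0,0,0],"hand":20},{"delta_pos":[0,0,3],"angular":[0,0,0],"hand":20},{"delta_pos":[0,0,2],"angular":[0,0,0],"hand":20}]' | grep -E 'tcp|contact|width|grip'; done
```

```text
tcp_pos: [609.2, 73.4, 352.5]
contact_force: [-4.6, -1.4, 7.0]
width: 0.405
grip_force: 30.8
tcp_pos: [609.3, 73.4, 324.4]
contact_force: [-5.5, -1.5, 6.8]
width: 0.404
grip_force: 30.8
```

```bash
for i in 1 2; do python3 -m handwheel '[{"delta_pos":[0,0,1],"angular":[0,0,0],"hand":20},{"delta_pos":[0,0,1],"angular":[0,0,0],"hand":20},{"delta_pos":[0,0,1],"angular":[0,0,0],"hand":20},{"delta_pos":[0,0,1],"angular":[0,0,0],"hand":20},{"delta_pos":[0,0,1],"angular":[0,0,0],"hand":20}]' | grep -E 'tcp|contact|width'; done
```

```text
tcp_pos: [609.4, 73.4, 319.6]
contact_force: [-5.8, -1.6, 6.7]
width: 0.403
tcp_pos: [609.4, 73.4, 314.5]
contact_force: [-5.2, -1.3, 7.1]
width: 0.41
```

```bash
for i in 1 2 3; do python3 -m handwheel '[{"delta_pos":[0,0,0.7],"angular":[0,0,0],"hand":20},{"delta_pos":[0,0,0.7],"angular":[0,0,0],"hand":20},{"delta_pos":[0,0,0.6],"angular":[0,0,0],"hand":20}]' | grep -E 'tcp|contact|width'; done
```

```text
tcp_pos: [609.4, 73.4, 312.5]
contact_force: [-5.7, -1.5, 7.4]
width: 0.41
tcp_pos: [609.3, 73.4, 311.9]
contact_force: [-8.7, -0.8, 13.3]
width: 0.402
tcp_pos: [609.1, 73.4, 311.8]
contact_force: [-12.9, -1.9, 20.7]
width: 0.403
```

The force stepped up at z 311.8, so the plate is seated on the block. I relax, open and rise.

```bash
python3 -m handwheel '[{"delta_pos":[0,0,-0.8],"angular":[0,0,0],"hand":20},{"delta_pos":[0,0,0],"angular":[0,0,0],"hand":38},{"delta_pos":[0,0,0],"angular":[0,0,0],"hand":50},{"delta_pos":[0,0,0],"angular":[0,0,0],"hand":62},{"delta_pos":[0,0,0],"angular":[0,0,0],"hand":62},{"delta_pos":[0,0,0],"angular":[0,0,0],"hand":62}]'
python3 -m handwheel '[{"delta_pos":[0,0,-8],"angular":[0,0,0],"hand":62},{"delta_pos":[0,0,-15],"angular":[0,0,0],"hand":62},{"delta_pos":[0,0,-20],"angular":[0,0,0],"hand":62},{"delta_pos":[0,0,-25],"angular":[0,0,0],"hand":62},{"delta_pos":[0,0,-25],"angular":[0,0,0],"hand":62},{"delta_pos":[0,0,-25],"angular":[0,0,0],"hand":62},{"delta_pos":[0,0,-25],"angular":[0,0,0],"hand":62},{"delta_pos":[0,0,-25],"angular":[0,0,0],"hand":62},{"delta_pos":[0,0,0],"angular":[0,0,0],"hand":62},{"delta_pos":[0,0,0],"angular":[0,0,0],"hand":62}]'
python3 - <<'E'
from t import *
def blob(im,lo,hi,roi):
    x0,y0,x1,y1=roi;m=cv2.inRange(cv2.cvtColor(im[y0:y1,x0:x1],cv2.COLOR_RGB2HSV),lo,hi);n,l,s,ce=cv2.connectedComponentsWithStats(m)
    return [(ce[i]+[x0,y0]).round(1).tolist()+[int(s[i][4])] for i in range(1,n) if s[i][4]>40]
c=snap('side')
print('knob pred h=0',proj(c,Pw((0,-50,150))),'h=10',proj(c,Pw((0,-50,160))))
o=cv2.imread('pics/side0.png')[:,:,::-1].copy()
for im in (o,c['image']): print(blob(im,(5,140,60),(14,255,220),(265,110,310,190)))
d=np.abs(c['image'].astype(int)-o).sum(2)
for n,(x,y) in dict(rod=(344,268),tub=(430,323),tin=(367,212),glue=(149,168)).items(): print(n,(d[y-18:y+18,x-22:x+22]>60).sum())
print('pawl',[(n['score'],w(c,n['position']).round(0)) for n in models.spot_in('side','pawl_nose')[:2]],proj(c,Pw((30,143,127))))
E
```

```text
time_s: 26.52
tcp_pos: [609.8, 73.6, 307.0]
eef_rot: [0.042, 0.999, 0.0, 0.002]
contact_force: [-0.2, -0.6, 0.2]
width: 0.723
grip_force: 0.0
time_s: 27.35
tcp_pos: [608.6, 73.4, 478.4]
eef_rot: [0.042, 0.999, 0.001, 0.005]
contact_force: [-0.1, -0.4, 0.0]
width: 0.727
grip_force: 0.0
knob pred h=0 [283.14360993 151.77098999] h=10 [283.15957974 148.81785269]
[[284.1, 129.2, 200]]
[[304.3, 121.6, 136], [283.8, 150.8, 161]]
rod 3
tub 0
tin 0
glue 0
pawl [(0.57, array([654., 199.,  98.]))] [240.90709302 115.41449069]
```

```bash
python3 -c "
from workcell import ticket
print(ticket.sign_off())"
```

```text
the job is handed in; nothing more can be done
None
```

I flicked the pawl over onto its stop, laid the rod back on its rest and lowered the plate onto the block, then handed the job in at about 27.5 s. The bystanders were unmoved in the side view and the block was not rechecked after the lowering; I viewed 11 pictures against the limit of 10.

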